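# Load the food-sample chest, pin its hasp and restore its power

### The job

Throw the chest's toggle switch from on to off, then stand every lidded sample pot upright inside the open chest and, with all of them in, shut the lid without slamming it. Swing the hasp down flat over its staple loop and push the locking pin sideways through the loop above the hasp until the shoulder of its flat grip meets the loop, then throw the switch back to on. Leave the bowls, jar, can and cup where they are.

Things in the scene. Friction and masses are not known exactly. Their poses are not given: they have to be found in the camera images.
- chest: fixed aluminium chest, outside 140 (x) x 310 (y) x 95 mm high without lid, walls and floor 6 mm, open top. Origin under its centre on the table; its front faces -x, +y along its length. A 70 mm wide bracket, top 109 mm above the table, runs from the front wall (x = -70) to x = -150 mm and carries the loop. Pots stand in one row along y; four fit at y = -105, -35, 35, 105 mm
- lid (a joint): lid angle in rad: 0 shut, about 1.6 standing open (limit 1.75). Plate 140 x 310 x 14 mm that opens up and backwards about its hinge, which has 0.45 N m friction, so it stays where it is left. Push it over from behind near its free edge, clear of the hasp in the middle, and press it down (about 3 to 7 N)
- lid_hinge (a point): middle of the lid's hinge axis (along chest y), at chest (70, 0, 95) mm, level with the lid's underside
- lid_edge (a point): middle of the free (front) edge of the lid's outer face, 140 mm from the hinge, 14 mm above the inner face
- hasp (a joint): hasp angle relative to the lid in rad: 0 level in front of the lid, over the loop; 1.57 square to the lid's outer face (limit 2.0). Steel strap 112 long, 64 wide, 8 mm thick, with a slot 54 x 18 mm for the loop (15 to 69 mm from its hinge) and a solid end (69 to 112 mm). 0.09 N m friction holds it at any angle; push the solid end over and down with 1 to 2 N once the lid is shut
- hasp_hinge (a point): middle of the hasp's hinge axis (along chest y), on the lid; with the lid shut at chest (-65, 0, 113) mm, the lowered strap's top being at z = 117 mm
- hasp_tip (a point): middle of the hasp's free end, half way through its thickness, 112 mm from its hinge
- loop (a point): centre of the staple loop's window, at chest (-105, 0, 130) mm; axes parallel to the chest's. The loop is an upright steel arch, 46 mm wide along x, 10 mm thick along y, top at z = 153 mm; its window opens along the chest's y axis, 26 mm wide in x, and 26 mm high above the lowered hasp (z = 117 to 143 mm)
- pin: loose steel pin lying flat, 130 g. Origin on its axis at the shoulder. Round shaft, diameter 16 mm (last 10 mm: 11 mm), runs 75 mm along +x; flat grip 60 long, 34 wide (y), 16 mm thick (z) along -x, too wide for the loop. Home, from either side, it lies on the hasp, shoulder against the loop (5 mm from its centre). Grip it across the 34 mm, 42 mm behind the shoulder, to clear the hasp
- pin_tip (a point): far end of the pin's shaft, 75 mm from the shoulder
- isolator: fixed grey switch housing, 100 x 80 x 40 mm. Origin at the centre of its underside on the table; the handle swings in its x-z plane about an axis 50 mm above the table through its centre
- toggle (a joint): switch handle in rad: 0 = off (handle leaning 0.6 rad to the housing's -x, roughly towards the robot), 1.2 = on (leaning 0.6 rad to its +x). Its own weight tips it from beyond the centre (0.6) to either stop and holds it there. Lever 80 mm long with a black cross bar of 16 mm diameter, 70 mm long along y, at its end; push the bar with about 1 to 2 N
- toggle_bar (a point): middle of the handle's cross bar, 80 mm from its axis
- pot1: lidded steel sample pot, loose, 200 g: body 60 mm in diameter and 45 mm high, on it a knob 24 mm in diameter and 30 mm high (75 mm in all). Origin at the centre of its underside. Two to four such pots are present; an absent one reads None throughout
- pot2: lidded steel sample pot, loose, 200 g: body 60 mm in diameter and 45 mm high, on it a knob 24 mm in diameter and 30 mm high (75 mm in all). Origin at the centre of its underside. Two to four such pots are present; an absent one reads None throughout
- pot3: lidded steel sample pot, loose, 200 g: body 60 mm in diameter and 45 mm high, on it a knob 24 mm in diameter and 30 mm high (75 mm in all). Origin at the centre of its underside. Two to four such pots are present; an absent one reads None throughout
- pot4: lidded steel sample pot, loose, 200 g: body 60 mm in diameter and 45 mm high, on it a knob 24 mm in diameter and 30 mm high (75 mm in all). Origin at the centre of its underside. Two to four such pots are present; an absent one reads None throughout
- bowl1: open steel bowl, 116 mm across, 50 mm high; not to be moved. Origin under its centre
- bowl2: open steel bowl, 90 mm across, 50 mm high; not to be moved. Origin under its centre
- jar: clear jar with a white cap, 68 mm across, 110 mm high; not to be moved. Origin under its centre
- can: plain low can, 68 mm across, 60 mm high; not to be moved. Origin under its centre
- cup: white cup, 70 mm across, 75 mm high; not to be moved. Origin under its centre
Not all that is in view belongs to the job. Leave any orange or turquoise look-alike of the pot1 alone. Leave any purple look-alike of the pot3 alone.

How it is judged:
By the outcome, as a careful person would: the job done as asked, in the order asked, and still so for the second after the job is handed in, with the robot touching nothing.
Of pot1, pot2, pot3, pot4 only 2 to 4 are there at a start; the rules pass over those that are not, and their reading is None.
At some moment in a run one of pot1, pot2, pot3, pot4, pin may be knocked a few centimetres aside while the robot is not near it.
It also fails if it takes over 210 s, if anything falls off the work surface, if the arm or the gripper's body presses on something with over 40 N, if the wrist force passes 120 N, or if a joint passes its speed limit or range.

### The arm

A 7-joint arm with a two-finger parallel gripper is mounted at the origin on the work surface. World frame = base frame: x ahead of the robot, y to its left, z up, the work surface at z = 0. Lengths are in m, angles in rad, forces in N, time in s.
With the tool pointing down it reaches from about 0.425 to 0.925 m from the base axis. Payload 6.8 kg.
Tool frame: the origin (TCP) lies on the centre line of the jaws, within the pads' length; the fingertips stand robot.nose_length ahead of it and the grasp point (between the pads) is the TCP (robot.nose_length is the distance from the TCP to the fingertips, in m); z points along the fingers, x is the direction in which the jaws open and shut, and the axes are right-handed (so a half turn about z gives the same grasp; the last joint's range is limited). The gripper opens to 85 mm and grips with 20 to 120 N. Pads are 22 mm wide; open, the fingers measure 114 mm over their backs; the gripper's body (76 mm by 85 mm) begins 54 mm behind the grasp point. The pads swing forward as they close: fully open they stand 13 mm farther back than shut.
Start: joints at [1.004, 0.477, 0.022, 1.555, -0.011, 1.109, -0.083], TCP at [0.299, -0.605, 0.25] pointing down, gripper open.
Joint ranges: [-2.96, 2.96], [-0.34, 2.1], [-1.41, 1.46], [0.24, 2.44], [-1.37, 4.51], [0.17, 1.92], [-2.96, 2.96]. Speed limits (rad/s): [2.39, 2.39, 3.14, 3.14, 3.14, 3.14, 3.14].

### API

Orientations are given as a unit quaternion [x, y, z, w].
In Python, from plant import telemetry, optics, workorder, robot gives the robot as it stands.
- The arm moves only by the shell command python3 -m creep 'ROWS' [FORCE]. ROWS is a JSON object of lists of equal length, an entry for each row: "offset": the shift along the world's x, y, z in m, a list of three; "turn": the turn, a rotation vector about the world's x, y, z in degrees, a list of three; "jaw": the opening, from 0 (shut) to 1 (fully open). In form: {"offset": [[x, y, z], ...], "turn": [[rx, ry, rz], ...], "jaw": [jaw, ...]}. A call has exactly 5 rows; each row shifts and turns the commanded pose from where the row before left it; what a row does not reach is not made up. A row lasts 1/10 s, in which the tool goes at most 50 mm and 8.59 degrees, less where a joint would pass 70% of its speed; a pose out of reach is approached as far as the arm can. A call is refused whole if a number of a shift passes 0.05 or a number of a turn 8.59, either way. A call with a gripper value outside its range is refused whole. The fingers move at their own pace and stop on an object; FORCE is the grip in N (left out, the last holds). Time passes only in rows, so rows that do not move let the fingers close, or fill a call up. It gives the time, the measured TCP pose, the force and the opening at its end, in the units of the state.
- telemetry.sense(): the state, without advancing time (a new reading comes with each control period).
- optics.read_camera(name): name is "scene" or "top" or "wrist"; returns the picture (384x512x3 uint8, red, green, blue); there is no depth.
- optics.camera_params(name): a dict with "mtx" (3x3 intrinsics, pixels), "view" (4x4, takes a point from world to camera coordinates). Camera axes: x right, y up, looking along -z (the intrinsics and any distortion apply to the point x, -y, -z); pixel columns grow to the right and rows downward; lengths in m; the calibration is good to about 2 mm. A picture is of the moment at which its call begins: read the wrist's pose just before it. camera_params takes no time and is no camera call; for the wrist camera it gives the pose at the moment of the call.
- workorder.job_done(): hands the job in, once; it reports no verdict.
The state is a dict: "t": time; "q": joint angles; "joint_velocities": joint speeds; "joint_efforts": joint torques, N m; "tool_pos": TCP position; "eef_rot": TCP orientation; "ft_force": force on the tool from outside, world axes, zero at the start; "wrist_torque": the same for the moment, N m; "width": finger opening in m.
Only numpy, scipy, OpenCV 4.12 (cv2) and the standard library are available. Lean on these libraries where they do the work, as an engineer would, in place of code of your own. Each camera call takes 0.05 s, during which the arm holds its last target.

## Working session

There is one attempt and no reset: what is moved stays moved. The work goes in short steps, Python scripts to look and compute and a shell command to move; the robot and the scene stay as the last step left them, time stands still between calls to the robot, and variables do not carry over. Pictures are saved under pics/ and viewed, and the job is handed in when it is done.

```bash
ls; mkdir -p pics
python3 - <<'E'
from plant import telemetry, optics, workorder, robot
import cv2
print(telemetry.sense()); print(robot.nose_length)
for n in ["scene","top","wrist"]:
    p=optics.camera_params(n); print(n,p)
    im=optics.read_camera(n); cv2.imwrite(f"pics/{n}0.png",im[:,:,::-1])
E
```

```text
pics
{'t': 0.0, 'q': array([ 1.00392986,  0.47779884,  0.02235461,  1.55645884, -0.01145375,
        1.10929996, -0.08310043]), 'joint_velocities': array([-0.00153897, -0.0016181 , -0.00144466, -0.00083323,  0.00103353,
       -0.00149116, -0.00022419]), 'joint_efforts': array([ 7.12628753e-04, -5.96447539e+01,  1.60817306e+00, -2.81197947e+01,
        1.24863055e-02,  9.34629614e-03, -3.25514415e-07]), 'tool_pos': array([ 0.29863939, -0.60471739,  0.24932372]), 'eef_rot': array([ 8.49372357e-01, -5.27793288e-01, -8.24887401e-04, -4.03810082e-04]), 'ft_force': array([ 0.47824855, -1.0058592 ,  0.81611451]), 'wrist_torque': array([ 0.05374445, -0.01121633,  0.04660784]), 'width': 0.08535481298102524}
0.019
scene {'mtx': array([[480.99545431,   0.        , 257.87544502],
       [  0.        , 480.99545431, 198.65893302],
       [  0.        ,   0.        ,   1.        ]]), 'view': array([[-0.82017531,  0.57201215, -0.01070364,  0.36228826],
       [-0.38865814, -0.54335037,  0.74412044,  0.17131315],
       [ 0.41983011,  0.61446927,  0.66795973, -1.85382533],
       [ 0.        ,  0. 
[... 181 characters left out ...]
     ,   1.        ]]), 'view': array([[ 0.02673737, -0.99963674, -0.00339074,  0.10109649],
       [ 0.98318968,  0.02568429,  0.18077158, -0.55221515],
       [-0.18061882, -0.0081671 ,  0.98351926, -1.27640634],
       [ 0.        ,  0.        ,  0.        ,  1.        ]])}
wrist {'mtx': array([[277.04628847,   0.        , 250.79875452],
       [  0.        , 277.04628847, 190.95161328],
       [  0.        ,   0.        ,   1.        ]]), 'view': array([[ 0.44245267, -0.89679099, -0.00124489, -0.67419887],
       [ 0.85438859,  0.42195345, -0.30327451,  0.0387031 ],
       [ 0.27249913,  0.13312099,  0.95290242, -0.37874143],
       [ 0.        ,  0.        ,  0.        ,  1.        ]])}
```

View pics/scene0.png

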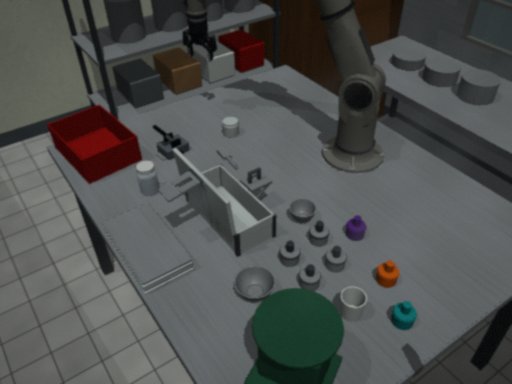

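View pics/top0.png

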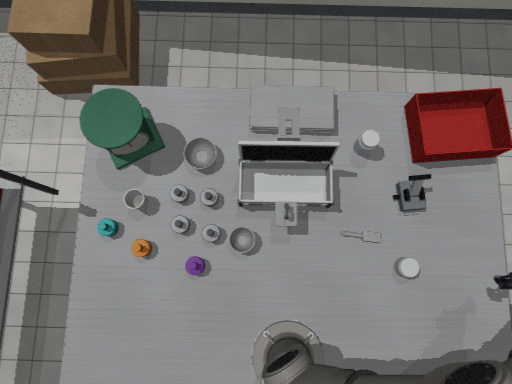

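View pics/wrist0.png

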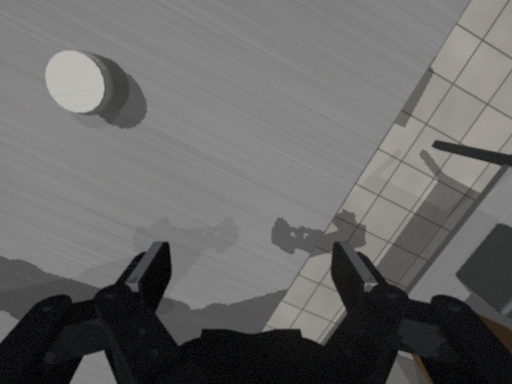

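The top view shows four grey steel pots at (178,193), (209,197), (180,225) and (211,233). The look-alikes are orange (141,248), turquoise (107,228) and purple (195,266). The pin is at (362,236), the isolator at (412,194) and the chest at (286,185). I'll crop these close up.

```bash
cat > h.py <<'E'
from plant import telemetry, optics, workorder, robot
import numpy as np, cv2
from scipy.spatial.transform import Rotation as R
def grab(n,f=None):
    p=optics.camera_params(n); im=optics.read_camera(n)[:,:,::-1].copy()
    if f: cv2.imwrite('pics/'+f,im)
    return im,p
def proj(p,X):
    X=np.atleast_2d(X); c=X@p['view'][:3,:3].T+p['view'][:3,3]
    d=-c[:,2]; m=p['mtx']
    return np.c_[m[0,0]*c[:,0]/d+m[0,2], m[1,1]*-c[:,1]/d+m[1,2]]
def ray(p,u,v):
    m=p['mtx']; d=np.array([(u-m[0,2])/m[0,0],-(v-m[1,2])/m[1,1],-1.])
    Rm=p['view'][:3,:3]; o=-Rm.T@p['view'][:3,3]; return o,Rm.T@d
def at(p,u,v,z):
    o,d=ray(p,u,v); return o+d*(z-o[2])/d[2]
def crop(im,x0,y0,x1,y1,s,f):
    cv2.imwrite('pics/'+f,cv2.resize(im[y0:y1,x0:x1],None,fx=s,fy=s,interpolation=cv2.INTER_CUBIC))
def st():
    s=telemetry.sense(); print('t %.2f'%s['t'],'pos',s['tool_pos'].round(4),'Rz',R.from_quat(s['eef_rot']).as_matrix().round(3).tolist(),'F',s['ft_force'].round(1),'w %.4f'%s['width'],'q',s['q'].round(2)); return s
E
python3 - <<'E'
from h import *
im=cv2.imread('pics/top0.png')
crop(im,90,140,260,280,4.5,'c1.png')
crop(im,225,80,345,240,3.7,'c2.png')
crop(im,330,160,440,285,4.5,'c3.png')
p=optics.camera_params('top')
for u,v in [(178,188),(209,191),(180,221),(211,229)]: print(at(p,u,v,.075).round(3))
im=cv2.imread('pics/scene0.png')
crop(im,130,110,290,260,4,'c4.png')
E
```

```text
[0.546 0.386 0.075]
[0.538 0.281 0.075]
[0.434 0.372 0.075]
[0.411 0.268 0.075]
```

View pics/c1.png

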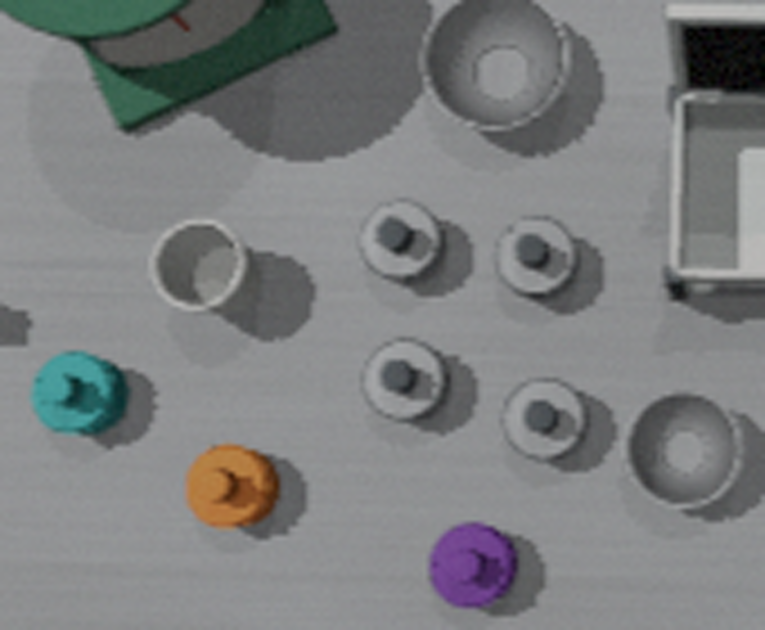

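View pics/c2.png

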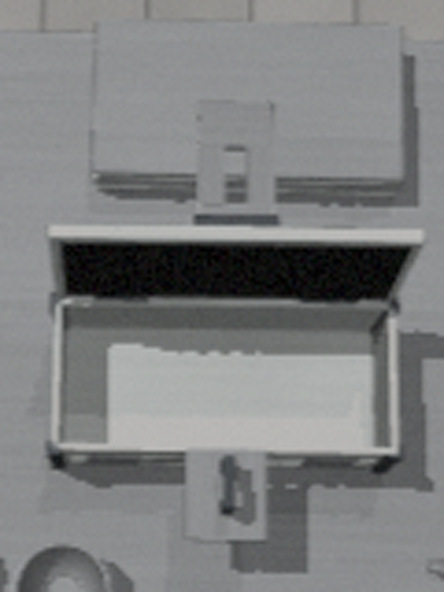

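View pics/c3.png

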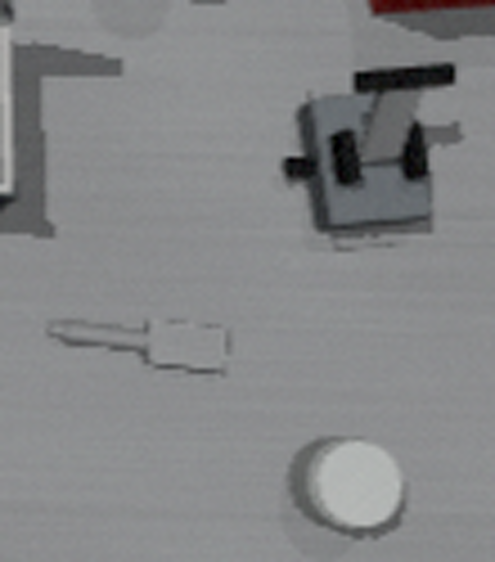

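View pics/c4.png

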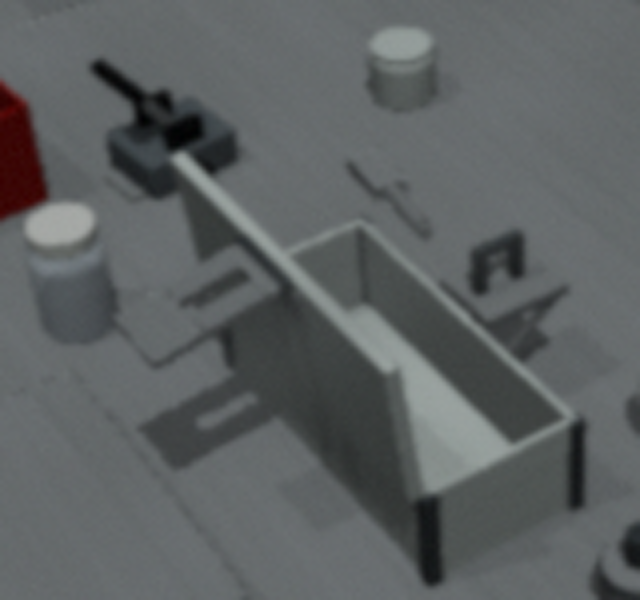

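```bash
cat > fit1.py <<'E'
from h import *
from scipy.optimize import least_squares
pt,ps=optics.camera_params('top'),optics.camera_params('scene')
T=lambda u,v,x0,y0,s:((u+.5)/s-.5+x0,(v+.5)/s-.5+y0)
c2=lambda u,v:T(u,v,225,80,3.7); c3=lambda u,v:T(u,v,330,160,4.5); c4=lambda u,v:T(u,v,130,110,4)
def fit(obs,x0):
    def f(q):
        Rm=R.from_euler('z',q[2]).as_matrix(); r=[]
        for p,uv,X in obs: r+=list(proj(p,Rm@np.array(X)/1000+[q[0],q[1],0])[0]-uv)
        return r
    s=least_squares(f,x0,loss='soft_l1'); print(s.x.round(4),np.array(s.fun).round(1).tolist()); return s.x
chest=fit([(pt,c2(52,453),(-70,155,95)),(pt,c2(399,452),(-70,-155,95)),(pt,c2(187,541),(-150,35,109)),(pt,c2(266,541),(-150,-35,109)),
 (ps,c4(578,418),(-70,155,95)),(ps,c4(362,222),(-70,-155,95)),(ps,c4(570,288),(-150,35,109)),(ps,c4(422,494),(70,155,95))],[.6,0,0])
iso=fit([(pt,c3(310,97),(50,40,40)),(pt,c3(434,210),(-50,-40,40)),(pt,c3(326,223),(-50,40,40)),(ps,c4(238,135),(-50,-40,40)),(ps,c4(155,180),(50,40,40)),(pt,c3(405,77),(50-50+80*np.sin(.6),0,116))],[.55,-.35,0])
pin=fit([(pt,c3(48,328),(75,0,8)),(pt,c3(150,320),(0,17,16)),(pt,c3(150,362),(0,-17,16)),(pt,c3(229,332),(-60,17,16)),(pt,c3(224,373),(-60,-17,16))],[.45,-.2,1.5])
p=optics.camera_params('wrist');print('wristcam',(-p['view'][:3,:3].T@p['view'][:3,3]).round(3))
E
python3 fit1.py
```

```text
[0.5747 0.0229 0.0125] [0.2, -0.7, 0.2, 0.8, 0.0, -0.2, 0.3, 0.1, 0.2, 0.7, -0.0, -0.5, -0.4, -0.5, 1.0, 1.3]
[ 0.5516 -0.4167  0.0988] [-0.3, -0.2, -0.8, 1.4, 0.1, 0.2, -11.5, -9.4, -1.3, -1.5, -1.0, 0.1]
[ 0.4172 -0.2509  1.5932] [0.3, 0.0, -0.0, 6.7, -0.5, -12.5, -0.2, 4.1, 0.4, -14.9]
wristcam [ 0.368 -0.571  0.372]
```

```bash
sed -i "s/(ps,c4(238,135),(-50,-40,40)),//; s/(0,17,16)/(0,A,16)/;s/(0,-17,16)/(0,17,16)/;s/(0,A,16)/(0,-17,16)/;s/(-60,17,16)/(-60,A,16)/;s/(-60,-17,16)/(-60,17,16)/;s/(-60,A,16)/(-60,-17,16)/" fit1.py; python3 fit1.py
python3 - <<'E'
from h import *
# overlay check in both
from scipy.spatial.transform import Rotation as R
s=st()
E
```

```text
[0.5747 0.0229 0.0125] [0.2, -0.7, 0.2, 0.8, 0.0, -0.2, 0.3, 0.1, 0.2, 0.7, -0.0, -0.5, -0.4, -0.5, 1.0, 1.3]
[ 0.5527 -0.4176  0.1256] [-0.4, -0.2, -0.2, 0.8, 0.8, 0.2, -1.3, -1.5, -1.1, -0.2]
[ 0.4069 -0.2506  1.456 ] [0.3, 0.0, 0.2, -0.2, -0.7, 0.3, -0.1, -0.4, 0.2, 0.3]
wristcam [ 0.368 -0.571  0.372]
t 0.15 pos [ 0.2988 -0.6048  0.2495] Rz [[0.443, -0.897, -0.001], [-0.897, -0.443, 0.001], [-0.001, 0.0, -1.0]] F [-0.7 -0.2  0.6] w 0.0858 q [ 1.    0.48  0.02  1.56 -0.01  1.11 -0.08]
```

Run:
```python
from h import *
p=optics.camera_params('top')
for u,v in [(412,161),(507,156),(408,98),(498,90)]:
  for z in (0,.1): print(u,v,z,at(p,u,v,z).round(3))
for n,P in [('bar',(.597,-.412,.116)),('ax',(.5527,-.4176,.05))]: print(n,proj(p,P), proj(optics.camera_params('scene'),P))
```

```text
412 161 0 [ 0.681 -0.439  0.   ]
412 161 0.1 [ 0.654 -0.399  0.1  ]
507 156 0 [ 0.709 -0.784  0.   ]
507 156 0.1 [ 0.68  -0.719  0.1  ]
408 98 0 [ 0.924 -0.435  0.   ]
408 98 0.1 [ 0.879 -0.396  0.1  ]
498 90 0 [ 0.965 -0.774  0.   ]
498 90 0.1 [ 0.916 -0.709  0.1  ]
bar [[418.58303086 176.66896037]] [[159.37960295 131.20559862]]
ax [[413.02804358 193.44853397]] [[171.73112813 141.14486588]]
```

```bash
python3 -m creep '{"offset":[[0.03,0.038,0],[0.03,0.038,0],[0.03,0.038,0],[0.03,0.038,0],[0.03,0.038,0]],"turn":[[0,0,8.5],[0,0,8.5],[0,0,8.5],[0,0,8.5],[0,0,8.5]],"jaw":[0.5,0.5,0.5,0.5,0.5]}'; python3 -m creep '{"offset":[[0.03,0.0,0],[0.03,0,0],[0.03,0,0],[0.03,0,0],[0.03,0,0]],"turn":[[0,0,8.5],[0,0,8.5],[0,0,8.5],[0,0,2],[0,0,0]],"jaw":[0.5,0.5,0.5,0.5,0.5]}'
python3 - <<'E'
from h import *
st(); im,p=grab('wrist','w1.png'); st()
print(proj(p,[(.597,-.412,.116),(.5527,-.4176,.05)]))
E
```

```text
t: 0.65
tool_pos: [0.4497, -0.4135, 0.2502]
eef_rot: [0.983, -0.181, -0.0, -0.0]
ft_force: [0.4, -1.2, 0.6]
width: 0.0426
t: 1.15
tool_pos: [0.5997, -0.4152, 0.2498]
eef_rot: [0.998, 0.055, -0.0, -0.0]
ft_force: [0.0, 0.1, 0.5]
width: 0.0425
t 1.15 pos [ 0.5997 -0.4152  0.2498] Rz [[0.994, 0.11, -0.001], [0.11, -0.994, 0.001], [-0.001, -0.001, -1.0]] F [0.  0.1 0.5] w 0.0425 q [ 0.71  0.59 -0.3   1.39  0.17  1.19  0.51]
t 1.20 pos [ 0.6047 -0.4129  0.2493] Rz [[0.994, 0.113, 0.003], [0.113, -0.994, 0.002], [0.003, -0.002, -1.0]] F [2.7 1.5 0.8] w 0.0429 q [ 0.7   0.59 -0.3   1.38  0.17  1.19  0.5 ]
[[248.36927729 183.55498543]
 [211.30770792 168.70805248]]
```

View pics/w1.png

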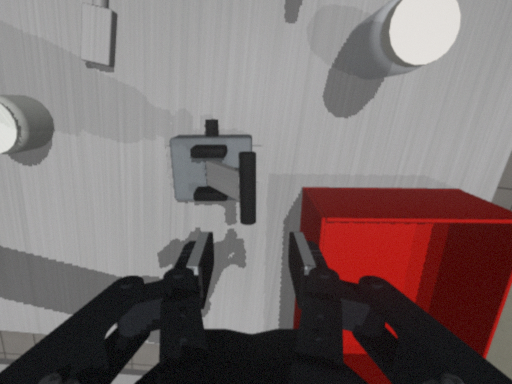

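The wrist view shows the bar centred at (248,188) against a predicted (248,184), so the switch pose is confirmed. The red box edge is at u=302. I'll straddle the bar with the jaws and drag it toward the robot.

```bash
python3 -m creep '{"offset":[[-0.003,0.0,-0.03],[0,0,-0.04],[0,0,-0.04],[0,0,-0.016],[0,0,0]],"turn":[[0,0,0],[0,0,0],[0,0,0],[0,0,0],[0,0,0]],"jaw":[0.42,0.42,0.42,0.42,0.42]}'
python3 - <<'E'
from h import *
im,p=grab('wrist','w2.png'); st()
E
```

```text
t: 1.7
tool_pos: [0.5942, -0.4143, 0.1213]
eef_rot: [0.998, 0.055, -0.002, -0.002]
ft_force: [0.4, -0.1, 0.4]
width: 0.0359
t 1.75 pos [ 0.5957 -0.4151  0.124 ] Rz [[0.994, 0.109, -0.001], [0.109, -0.994, 0.001], [-0.001, -0.001, -1.0]] F [ 0.8 -0.2  0.8] w 0.0357 q [ 0.7   0.7  -0.28  1.5   0.21  0.98  0.48]
```

View pics/w2.png

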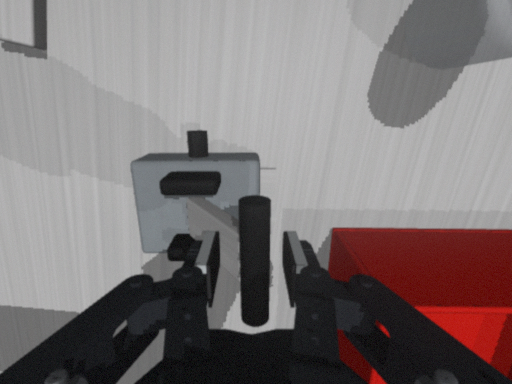

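```bash
python3 -m creep '{"offset":[[-0.018,-0.002,0.002],[-0.018,-0.002,0.002],[-0.018,-0.002,0.002],[-0.02,-0.002,0],[-0.018,-0.003,-0.006]],"turn":[[0,0,0],[0,0,0],[0,0,0],[0,0,0],[0,0,0]],"jaw":[0.42,0.42,0.42,0.42,0.42]}'
python3 - <<'E'
from h import *
im,p=grab('wrist','w3.png'); st()
E
```

```text
t: 2.25
tool_pos: [0.5055, -0.4277, 0.1286]
eef_rot: [0.998, 0.055, 0.003, 0.002]
ft_force: [0.8, 0.3, -0.4]
width: 0.0359
t 2.30 pos [ 0.501  -0.4288  0.1267] Rz [[0.994, 0.106, 0.0], [0.106, -0.994, -0.003], [0.0, 0.003, -1.0]] F [-2.3 -0.4  0.6] w 0.0357 q [ 0.82  0.6  -0.29  1.68  0.21  0.89  0.55]
```

View pics/w3.png

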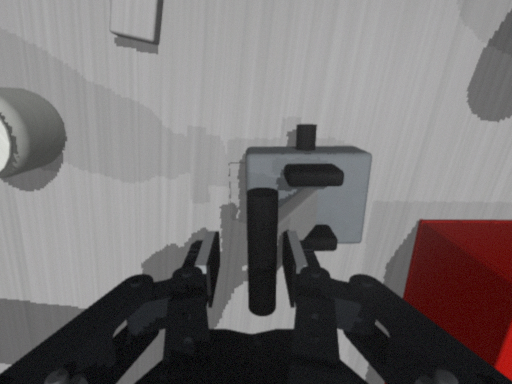

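The bar now leans toward the robot (262,250), so the switch is off. I'll lift and move to the pots.

```bash
python3 -m creep '{"offset":[[0,0,0.04],[0,0.015,0.045],[-0.005,0.045,0.02],[-0.005,0.048,0.01],[0,0.05,0.01]],"turn":[[0,0,-5.4],[0,0,0],[0,0,0],[0,0,0],[0,0,0]],"jaw":[0.5,0.5,0.5,0.5,0.5]}';  python3 -m creep '{"offset":[[0,0.05,0.01],[0,0.05,0.01],[0,0.05,0],[0,0.05,0],[0,0.05,0]],"turn":[[0,0,0],[0,0,0],[0,0,0],[0,0,0],[0,0,0]],"jaw":[0.5,0.5,0.5,0.5,0.5]}';  python3 -m creep '{"offset":[[0,0.05,0],[0,0.05,0],[0,0.05,0],[0,0.05,0],[0,0.05,0]],"turn":[[0,0,0],[0,0,0],[0,0,0],[0,0,0],[0,0,0]],"jaw":[0.5,0.5,0.5,0.5,0.5]}'
python3 - <<'E'
from h import *
im,p=grab('wrist','w4.png'); st()
E
```

```text
t: 2.8
tool_pos: [0.495, -0.2682, 0.2528]
eef_rot: [1.0, 0.007, 0.002, 0.001]
ft_force: [0.5, 0.4, -0.4]
width: 0.0427
t: 3.3
tool_pos: [0.4951, -0.0186, 0.2717]
eef_rot: [1.0, 0.008, 0.003, 0.0]
ft_force: [1.6, 0.8, -0.8]
width: 0.0424
t: 3.8
tool_pos: [0.4947, 0.2319, 0.2716]
eef_rot: [1.0, 0.008, 0.002, -0.001]
ft_force: [0.6, -0.9, -0.5]
width: 0.0427
t 3.85 pos [0.4926 0.2422 0.2723] Rz [[1.0, 0.026, 0.005], [0.026, -1.0, 0.009], [0.005, -0.009, -1.0]] F [0.8 8.  2.3] w 0.0426 q [-0.04  0.31 -0.64  1.81  0.2   1.08 -0.73]
```

View pics/w4.png

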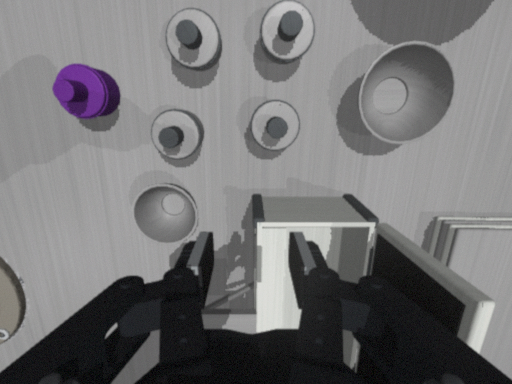

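Run:
```python
from h import *
im,p=grab('wrist','w5.png'); s=st()
crop(im,130,0,350,170,3.5,'c5.png')
```

```text
t 3.90 pos [0.4928 0.2385 0.272 ] Rz [[1.0, 0.027, 0.004], [0.027, -1.0, 0.007], [0.004, -0.007, -1.0]] F [-0.8 -0.1 -0. ] w 0.0427 q [-0.04  0.31 -0.64  1.81  0.2   1.08 -0.72]
```

View pics/c5.png

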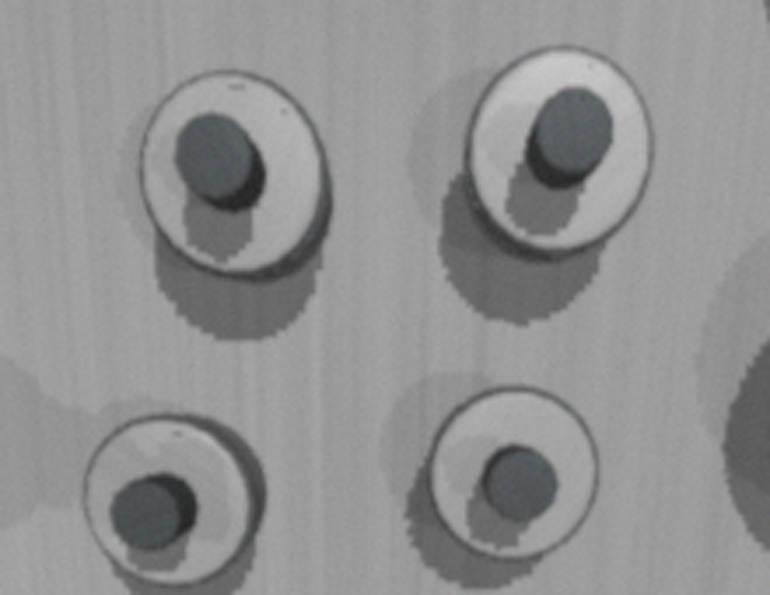

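Run:
```python
from h import *
p=optics.camera_params('wrist'); st()
for n,k,b in [('C',(214,155),(234,170)),('A',(574,130),(559,147)),('D',(149,513),(168,499)),('B',(520,483),(515,472))]:
  f=lambda q:(q[0]/3.5+130,q[1]/3.5)
  print(n,at(p,*f(k),.075).round(4),at(p,*f(b),.045).round(4))
```

```text
t 3.90 pos [0.4928 0.2385 0.272 ] Rz [[1.0, 0.027, 0.004], [0.027, -1.0, 0.007], [0.004, -0.007, -1.0]] F [-0.8 -0.1 -0. ] w 0.0427 q [-0.04  0.31 -0.64  1.81  0.2   1.08 -0.72]
C [0.4283 0.3735 0.075 ] [0.4288 0.3748 0.045 ]
A [0.5345 0.383  0.075 ] [0.5342 0.3843 0.045 ]
D [0.403 0.267 0.075] [0.4019 0.2677 0.045 ]
B [0.5244 0.2799 0.075 ] [0.5256 0.2804 0.045 ]
```

```bash
python3 -m creep '{"offset":[[0.016,0.024,-0.03],[0.0155,0.0235,-0.03],[0,0,-0.045],[0,0,-0.045],[0,0,-0.03]],"turn":[[0,0,0],[0,0,0],[0,0,0],[0,0,0],[0,0,0]],"jaw":[0.6,0.6,0.6,0.6,0.6]}' 40
python3 - <<'E'
from h import *
im,p=grab('wrist','w6.png'); s=st()
E
```

```text
t: 4.4
tool_pos: [0.526, 0.2762, 0.0877]
eef_rot: [1.0, 0.008, 0.0, 0.0]
ft_force: [0.2, 0.0, 0.7]
width: 0.0511
t 4.45 pos [0.5239 0.2747 0.0838] Rz [[1.0, 0.015, -0.005], [0.015, -1.0, -0.003], [-0.005, 0.003, -1.0]] F [-0.6 -0.5 -3.3] w 0.0511 q [-0.19  0.61 -0.53  1.85  0.42  0.8  -0.92]
```

View pics/w6.png

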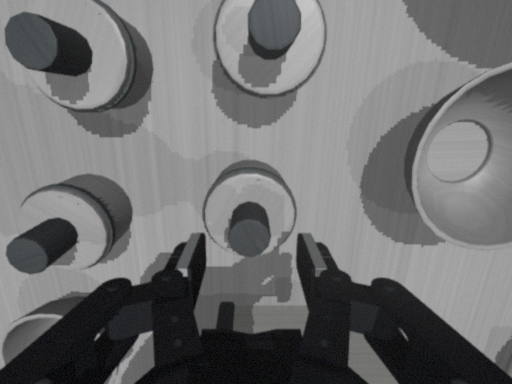

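Run:
```python
from h import *
p=optics.camera_params('wrist'); s=st()
print(at(p,249,239,.075), proj(p,s['tool_pos']))
```

```text
t 4.45 pos [0.5239 0.2747 0.0838] Rz [[1.0, 0.015, -0.005], [0.015, -1.0, -0.003], [-0.005, 0.003, -1.0]] F [-0.6 -0.5 -3.3] w 0.0511 q [-0.19  0.61 -0.53  1.85  0.42  0.8  -0.92]
[0.52273575 0.28406885 0.075     ] [[250.88464562 263.85036685]]
```

```bash
python3 -m creep '{"offset":[[-0.001,0.005,-0.009],[0,0,-0.009],[0,0,0],[0,0,0],[0,0,0]],"turn":[[0,0,0],[0,0,0],[0,0,0],[0,0,0],[0,0,0]],"jaw":[0.6,0.6,0.2,0,0]}' 40
python3 - <<'E'
from h import *
s=st()
E
```

```text
t: 4.95
tool_pos: [0.5252, 0.2819, 0.0722]
eef_rot: [1.0, 0.008, 0.001, -0.001]
ft_force: [-1.2, -0.3, 4.2]
width: 0.0224
t 4.95 pos [0.5252 0.2819 0.0722] Rz [[1.0, 0.015, 0.002], [0.015, -1.0, 0.001], [0.002, -0.001, -1.0]] F [-1.2 -0.3  4.2] w 0.0224 q [-0.21  0.62 -0.52  1.86  0.43  0.77 -0.95]
```

```bash
python3 -m creep '{"offset":[[0,0,0.025],[0,0,0.045],[0,-0.005,0.045],[0.01,-0.04,0.015],[0.01,-0.045,0]],"turn":[[0,0,0],[0,0,0],[0,0,0],[0,0,0],[0,0,0]],"jaw":[0,0,0,0,0]}' 40; python3 -m creep '{"offset":[[0.01,-0.045,0],[0.01,-0.045,0],[0.01,-0.045,0],[0,-0.045,0],[0,-0.045,0]],"turn":[[0,0,0],[0,0,0],[0,0,0],[0,0,0],[0,0,0]],"jaw":[0,0,0,0,0]}' 40
python3 - <<'E'
from h import *
grab('wrist','w7.png'); s=st()
E
```

```text
t: 5.45
tool_pos: [0.546, 0.1934, 0.205]
eef_rot: [1.0, 0.01, 0.004, -0.002]
ft_force: [1.4, -1.2, -1.6]
width: 0.0228
t: 5.95
tool_pos: [0.5744, -0.0357, 0.2013]
eef_rot: [1.0, 0.008, 0.0, 0.0]
ft_force: [0.1, 0.1, -1.2]
width: 0.0224
t 6.00 pos [ 0.574  -0.0463  0.2006] Rz [[1.0, 0.005, -0.001], [0.005, -1.0, -0.007], [-0.001, 0.007, -1.0]] F [ 0.1 -8.1 -1.3] w 0.0228 q [ 0.38  0.42 -0.53  1.82  0.26  0.97 -0.25]
```

View pics/w7.png

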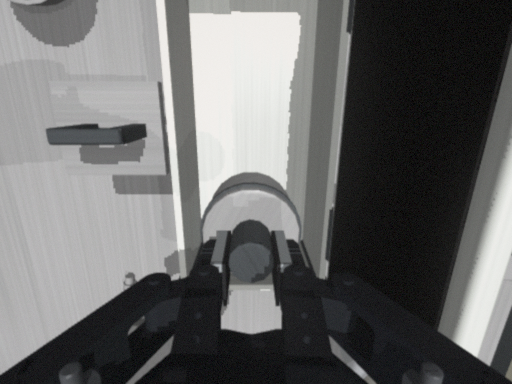

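Run:
```python
from h import *
p=optics.camera_params('wrist'); c=np.array([.5747,.0229,0]); Rm=R.from_euler('z',.0125).as_matrix()
im,_=grab('wrist')
for X,col in [((-70,0,95),(0,0,255)),((-64,0,95),(0,255,0)),((64,0,95),(0,255,0)),((70,0,95),(0,0,255)),((-64,0,6),(255,0,0)),((64,0,6),(255,0,0))]:
  a=[proj(p,Rm@np.array([X[0],y,X[2]])/1000+c)[0] for y in (-80,120)]
  cv2.line(im,*[tuple(int(round(v)) for v in q) for q in a],col,1)
for X in [(-105,-5,153),(-105,5,153),(-128,-5,153),(-82,5,153),(-150,35,109),(-150,-35,109),(-70,-35,109),(-70,35,109)]:
  q=proj(p,Rm@np.array(X)/1000+c)[0]; cv2.circle(im,tuple(int(round(v)) for v in q),2,(0,0,255),-1)
crop(im,0,0,400,300,2,'c7.png')
st()
```

```text
t 6.05 pos [ 0.574  -0.043   0.2005] Rz [[1.0, 0.004, -0.001], [0.004, -1.0, -0.005], [-0.001, 0.005, -1.0]] F [ 0.8  0.2 -0.9] w 0.0229 q [ 0.38  0.42 -0.53  1.82  0.26  0.97 -0.26]
```

View pics/c7.png

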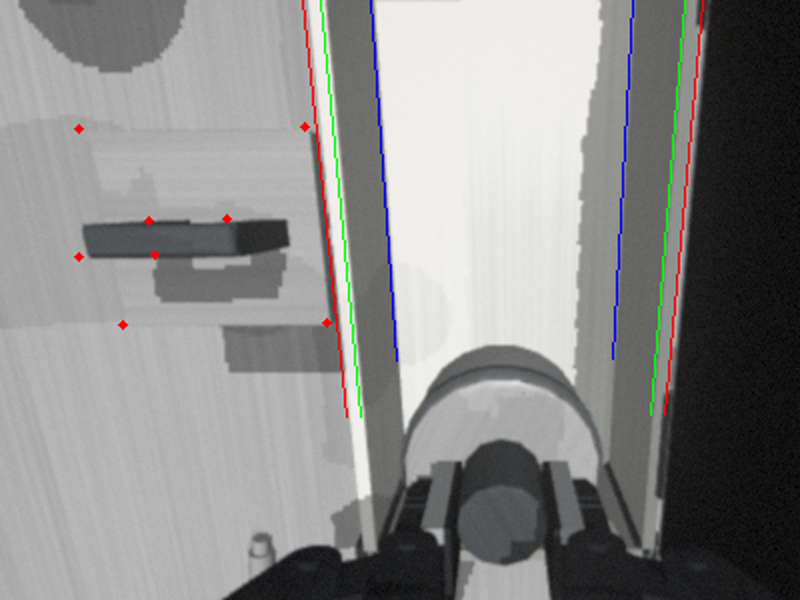

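```bash
python3 -m creep '{"offset":[[0.004,-0.035,0],[0,-0.015,0],[0,0,-0.03],[0,0,-0.045],[0,0,-0.04]],"turn":[[0,0,0],[0,0,0],[0,0,0],[0,0,0],[0,0,0]],"jaw":[0,0,0,0,0]}' 40; python3 -m creep '{"offset":[[0,0,-0.004],[0,0,-0.004],[0,0,0],[0,0,0],[0,0,0]],"turn":[[0,0,0],[0,0,0],[0,0,0],[0,0,0],[0,0,0]],"jaw":[0,0,0,0,0]}' 40;python3 - <<'E'
from h import *
grab('wrist','w8.png'); s=st()
E
```

```text
t: 6.55
tool_pos: [0.5785, -0.0837, 0.0849]
eef_rot: [1.0, 0.007, 0.001, 0.0]
ft_force: [1.2, -0.3, -2.1]
width: 0.0225
t: 7.05
tool_pos: [0.5792, -0.0837, 0.0791]
eef_rot: [1.0, 0.008, 0.001, 0.0]
ft_force: [-0.4, -0.0, -2.0]
width: 0.0227
t 7.10 pos [ 0.5791 -0.0838  0.0789] Rz [[1.0, 0.015, 0.002], [0.015, -1.0, -0.0], [0.002, 0.0, -1.0]] F [-0.2  0.  -1.5] w 0.0227 q [ 0.39  0.59 -0.46  1.88  0.37  0.75 -0.26]
```

View pics/w8.png

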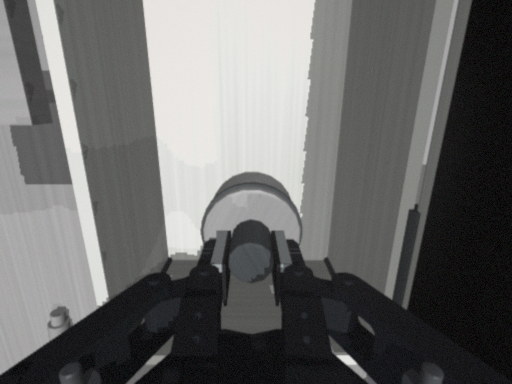

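```bash
python3 -m creep '{"offset":[[0,0,-0.002],[0,0,0],[0,0,0],[0,0,0.03],[0,0,0.045]],"turn":[[0,0,0],[0,0,0],[0,0,0],[0,0,0],[0,0,0]],"jaw":[0,0.4,0.5,0.5,0.5]}' 40
python3 - <<'E'
from h import *
grab('wrist','w9.png'); s=st()
E
```

```text
t: 7.6
tool_pos: [0.5763, -0.0836, 0.1491]
eef_rot: [1.0, 0.008, -0.003, -0.001]
ft_force: [0.9, -0.5, 0.6]
width: 0.0424
t 7.65 pos [ 0.5815 -0.0834  0.1582] Rz [[1.0, 0.016, 0.007], [0.016, -1.0, -0.001], [0.007, 0.001, -1.0]] F [2.7 0.8 4.7] w 0.0426 q [ 0.43  0.48 -0.51  1.83  0.3   0.89 -0.2 ]
```

View pics/w9.png

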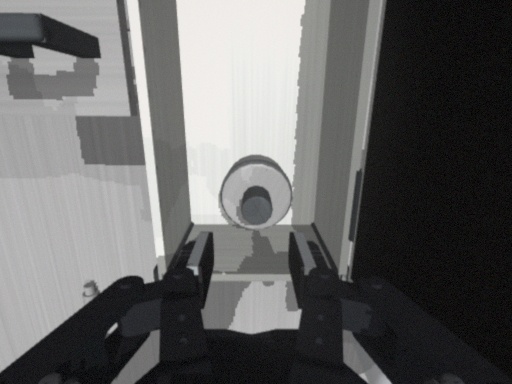

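The pot stands upright in its slot, with the knob at (256,207). Next is pot A.

```bash
python3 -m creep '{"offset":[[0,0.045,0.02],[-0.005,0.047,0.01],[-0.005,0.047,0],[-0.005,0.047,0],[-0.005,0.047,0]],"turn":[[0,0,0],[0,0,0],[0,0,0],[0,0,0],[0,0,0]],"jaw":[0.5,0.5,0.5,0.5,0.5]}' 40; python3 -m creep '{"offset":[[-0.005,0.047,0],[-0.005,0.047,0],[-0.005,0.047,-0.02],[-0.005,0.047,-0.03],[-0.004,0.046,-0.02]],"turn":[[0,0,0],[0,0,0],[0,0,0],[0,0,0],[0,0,0]],"jaw":[0.6,0.6,0.6,0.6,0.6]}'
python3 - <<'E'
from h import *
grab('wrist'); im,p=grab('wrist','w10.png'); s=st(); print(proj(p,[(.534,.3835,.075)]))
E
```

```text
t: 8.15
tool_pos: [0.5582, 0.1511, 0.181]
eef_rot: [1.0, 0.008, 0.0, -0.0]
ft_force: [-0.4, -0.8, -0.9]
width: 0.0428
t: 8.65
tool_pos: [0.5348, 0.3777, 0.1131]
eef_rot: [1.0, 0.007, -0.0, 0.001]
ft_force: [1.2, 0.2, 0.7]
width: 0.0514
t 8.75 pos [0.53   0.3843 0.1118] Rz [[1.0, 0.025, -0.005], [0.025, -1.0, 0.003], [-0.005, -0.003, -1.0]] F [-1.1 -0.7  0.2] w 0.0509 q [-0.34  0.65 -0.55  1.69  0.4   0.92 -1.01]
[[257.86935573 238.10154038]]
```

View pics/w10.png

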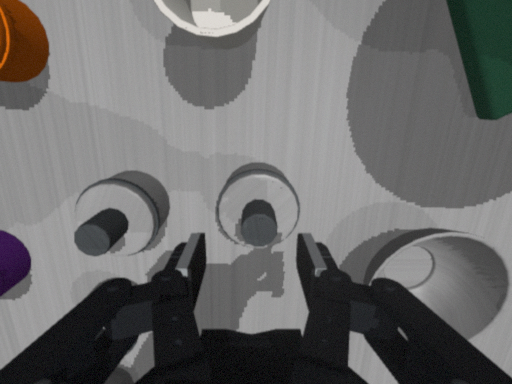

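Run:
```python
from h import *
p=optics.camera_params('wrist'); s=st(); print(at(p,259,229,.075), at(p,96,238,.075))
```

```text
t 8.75 pos [0.53   0.3843 0.1118] Rz [[1.0, 0.025, -0.005], [0.025, -1.0, 0.003], [-0.005, -0.003, -1.0]] F [-1.1 -0.7  0.2] w 0.0509 q [-0.34  0.65 -0.55  1.69  0.4   0.92 -1.01]
[0.53487095 0.38633446 0.075     ] [0.43088789 0.37724876 0.075     ]
```

```bash
python3 -m creep '{"offset":[[0.002,0.001,-0.021],[0,0,-0.02],[0,0,0],[0,0,0],[0,0,0]],"turn":[[0,0,0],[0,0,0],[0,0,0],[0,0,0],[0,0,0]],"jaw":[0.6,0.6,0.5,0.1,0]}' 40; python3 -m creep '{"offset":[[0,0,0],[0,0,0.045],[0,0,0.045],[0.005,-0.03,0.035],[0.005,-0.045,0.005]],"turn":[[0,0,0],[0,0,0],[0,0,0],[0,0,0],[0,0,0]],"jaw":[0,0,0,0,0]}' 40
python3 - <<'E'
from h import *
im,p=grab('wrist','w11.png'); s=st()
E
```

```text
t: 9.25
tool_pos: [0.5376, 0.3781, 0.0748]
eef_rot: [1.0, 0.008, 0.001, -0.001]
ft_force: [0.7, -0.5, -1.1]
width: 0.0224
t: 9.75
tool_pos: [0.5483, 0.3077, 0.2101]
eef_rot: [1.0, 0.01, 0.004, -0.004]
ft_force: [1.6, -0.0, -1.4]
width: 0.022
t 9.80 pos [0.5512 0.2943 0.2074] Rz [[1.0, 0.009, 0.007], [0.009, -1.0, -0.004], [0.007, 0.004, -1.0]] F [ 0.9 -9.3 -4.2] w 0.0220 q [-0.17  0.5  -0.58  1.7   0.32  1.04 -0.85]
```

View pics/w11.png

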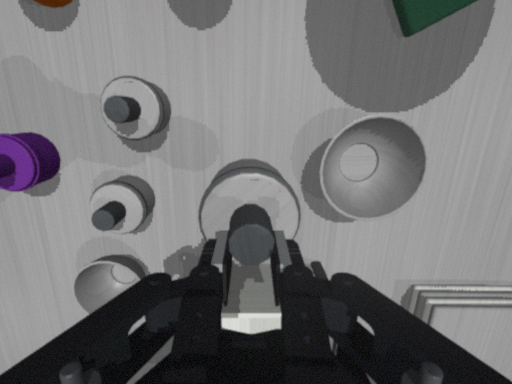

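```bash
python3 -m creep '{"offset":[[0.008,-0.047,0],[0.008,-0.047,0],[0.007,-0.047,0],[0.007,-0.047,0],[0,-0.047,0]],"turn":[[0,0,0],[0,0,0],[0,0,0],[0,0,0],[0,0,0]],"jaw":[0,0,0,0,0]}' 40; python3 -m creep '{"offset":[[0,-0.045,0],[0,-0.035,0],[0,-0.002,0],[0,0,-0.03],[0,0,-0.03]],"turn":[[0,0,0],[0,0,0],[0,0,0],[0,0,0],[0,0,0]],"jaw":[0,0,0,0,0]}' 40
python3 - <<'E'
from h import *
im,p=grab('wrist','w12.png'); s=st()
E
```

```text
t: 10.3
tool_pos: [0.5777, 0.0655, 0.204]
eef_rot: [1.0, 0.007, 0.001, 0.0]
ft_force: [0.6, -0.8, -1.8]
width: 0.0224
t: 10.8
tool_pos: [0.578, -0.0141, 0.1442]
eef_rot: [1.0, 0.007, 0.002, -0.0]
ft_force: [0.4, -0.4, -1.7]
width: 0.0221
t 10.85 pos [ 0.5744 -0.0142  0.1386] Rz [[1.0, 0.015, -0.006], [0.015, -1.0, 0.0], [-0.006, -0.0, -1.0]] F [-0.1 -0.4 -5.9] w 0.0223 q [ 0.31  0.5  -0.51  1.87  0.31  0.86 -0.34]
```

View pics/w12.png

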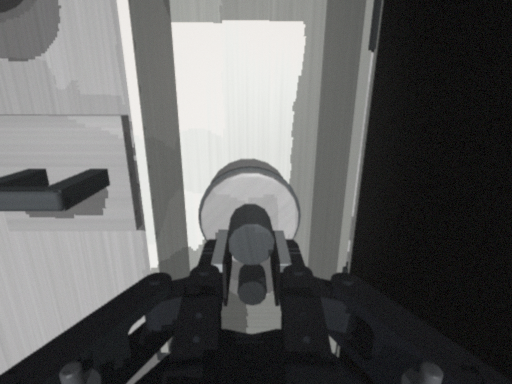

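```bash
python3 -m creep '{"offset":[[0,0,-0.035],[0,0,-0.022],[0,0,-0.004],[0,0,-0.002],[0,0,0]],"turn":[[0,0,0],[0,0,0],[0,0,0],[0,0,0],[0,0,0]],"jaw":[0,0,0,0,0]}' 40; python3 -m creep '{"offset":[[0,0,0],[0,0,0],[0,0,0.03],[0,0.01,0.045],[0,0.04,0.03]],"turn":[[0,0,0],[0,0,0],[0,0,0],[0,0,0],[0,0,0]],"jaw":[0.3,0.5,0.5,0.5,0.5]}' 40
python3 - <<'E'
from h import *
im,p=grab('wrist','w13.png'); s=st()
E
```

```text
t: 11.35
tool_pos: [0.578, -0.0138, 0.0819]
eef_rot: [1.0, 0.008, 0.001, -0.0]
ft_force: [0.5, -1.4, -1.0]
width: 0.0219
t: 11.85
tool_pos: [0.5787, 0.0314, 0.1886]
eef_rot: [1.0, 0.004, 0.002, 0.001]
ft_force: [0.6, -1.6, -0.8]
width: 0.0428
t 11.90 pos [0.5804 0.0443 0.1941] Rz [[1.0, 0.019, 0.011], [0.019, -1.0, 0.005], [0.012, -0.005, -1.0]] F [1.9 7.9 3. ] w 0.0427 q [ 0.25  0.44 -0.55  1.82  0.27  0.95 -0.4 ]
```

View pics/w13.png

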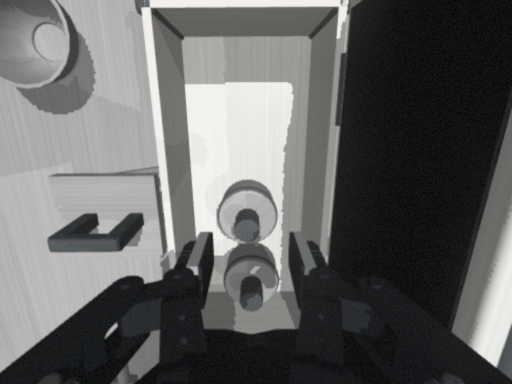

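```bash
python3 -m creep '{"offset":[[-0.014,0.045,0.005],[-0.018,0.045,0],[-0.02,0.045,0],[-0.02,0.045,0],[-0.02,0.045,0]],"turn":[[0,0,0],[0,0,0],[0,0,0],[0,0,0],[0,0,0]],"jaw":[0.5,0.5,0.5,0.5,0.5]}' 40; python3 -m creep '{"offset":[[-0.02,0.045,0],[-0.02,0.045,-0.01],[-0.016,0.024,-0.03],[0,0,-0.035],[0,0,0]],"turn":[[0,0,0],[0,0,0],[0,0,0],[0,0,0],[0,0,0]],"jaw":[0.6,0.6,0.6,0.6,0.6]}'
python3 - <<'E'
from h import *
im,p=grab('wrist','w14.png'); s=st(); print(proj(p,[(.43,.3755,.075)]))
E
```

```text
t: 12.4
tool_pos: [0.4844, 0.2627, 0.1914]
eef_rot: [1.0, 0.008, 0.001, -0.0]
ft_force: [1.4, 0.2, 0.1]
width: 0.0425
t: 12.9
tool_pos: [0.4266, 0.3735, 0.1123]
eef_rot: [1.0, 0.009, -0.002, 0.002]
ft_force: [-0.5, -1.1, -0.5]
width: 0.0513
t 12.95 pos [0.4283 0.3737 0.1145] Rz [[1.0, 0.016, -0.003], [0.016, -1.0, -0.003], [-0.003, 0.003, -1.0]] F [-0.5  0.7 -0.3] w 0.0513 q [-0.37  0.54 -0.59  1.89  0.4   0.83 -1.16]
[[256.59814942 228.19267985]]
```

View pics/w14.png

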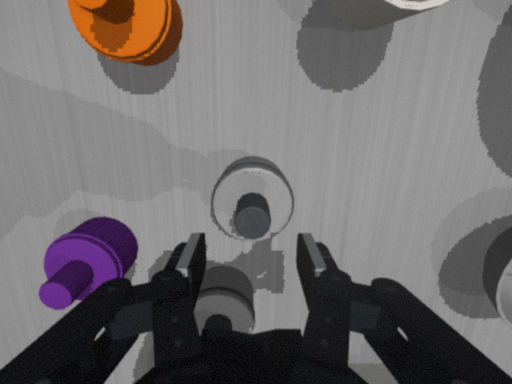

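```bash
python3 -m creep '{"offset":[[0.001,0.005,-0.021],[0,0,-0.021],[0,0,0],[0,0,0],[0,0,0]],"turn":[[0,0,0],[0,0,0],[0,0,0],[0,0,0],[0,0,0]],"jaw":[0.6,0.6,0.5,0.1,0]}' 40; python3 -m creep '{"offset":[[0,0,0],[0,0,0.045],[0,0,0.045],[0.02,-0.02,0.035],[0.025,-0.04,0.005]],"turn":[[0,0,0],[0,0,0],[0,0,0],[0,0,0],[0,0,0]],"jaw":[0,0,0,0,0]}' 40
python3 - <<'E'
from h import *
im,p=grab('wrist','w15.png'); s=st()
E
```

```text
t: 13.45
tool_pos: [0.4312, 0.38, 0.0755]
eef_rot: [1.0, 0.007, 0.001, -0.001]
ft_force: [0.8, -0.0, -2.1]
width: 0.0229
t: 13.95
tool_pos: [0.476, 0.325, 0.2099]
eef_rot: [1.0, 0.011, 0.004, -0.004]
ft_force: [1.1, -0.2, -1.9]
width: 0.0225
t 14.00 pos [0.4827 0.3123 0.2074] Rz [[1.0, 0.008, 0.008], [0.008, -1.0, -0.002], [0.008, 0.002, -1.0]] F [ 5.9 -8.5 -3.7] w 0.0227 q [-0.2   0.43 -0.63  1.81  0.3   0.99 -0.94]
```

View pics/w15.png

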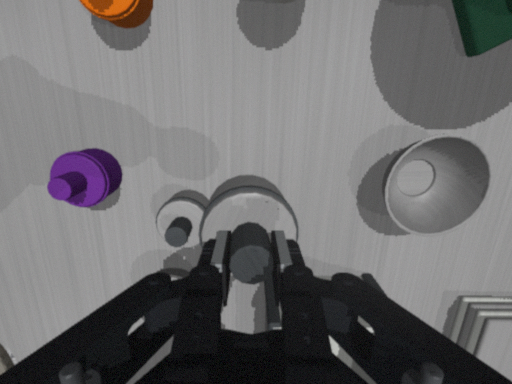

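```bash
python3 -m creep '{"offset":[[0.02,-0.044,0],[0.02,-0.044,0],[0.02,-0.044,0],[0.02,-0.044,0],[0.021,-0.044,0]],"turn":[[0,0,0],[0,0,0],[0,0,0],[0,0,0],[0,0,0]],"jaw":[0,0,0,0,0]}' 40; python3 -m creep '{"offset":[[0,-0.035,0],[0,-0.007,0],[0,0,-0.02],[0,0,-0.03],[0,0,-0.01]],"turn":[[0,0,0],[0,0,0],[0,0,0],[0,0,0],[0,0,0]],"jaw":[0,0,0,0,0]}' 40
python3 - <<'E'
from h import *
im,p=grab('wrist','w16.png'); s=st()
E
```

```text
t: 14.5
tool_pos: [0.5765, 0.0974, 0.2039]
eef_rot: [1.0, 0.008, 0.0, 0.0]
ft_force: [0.4, 1.1, -1.8]
width: 0.0223
t: 15.0
tool_pos: [0.5742, 0.0576, 0.1413]
eef_rot: [1.0, 0.008, -0.002, 0.0]
ft_force: [-1.5, -0.4, -2.2]
width: 0.0227
t 15.05 pos [0.574  0.0577 0.1407] Rz [[1.0, 0.016, -0.005], [0.016, -1.0, -0.001], [-0.005, 0.0, -1.0]] F [-0.6  0.1 -2.8] w 0.0227 q [ 0.2   0.5  -0.53  1.86  0.32  0.87 -0.47]
```

View pics/w16.png

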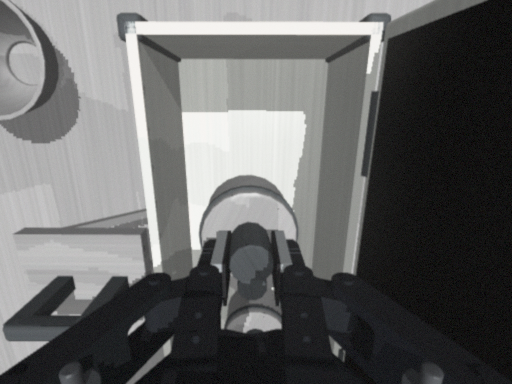

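```bash
python3 -m creep '{"offset":[[0.001,0,-0.035],[0,0,-0.022],[0,0,-0.004],[0,0,-0.001],[0,0,0]],"turn":[[0,0,0],[0,0,0],[0,0,0],[0,0,0],[0,0,0]],"jaw":[0,0,0,0,0]}' 40; python3 -m creep '{"offset":[[0,0,0],[0,0,0],[0,0,0.03],[0,0.01,0.045],[-0.01,0.04,0.03]],"turn":[[0,0,0],[0,0,0],[0,0,0],[0,0,0],[0,0,0]],"jaw":[0.3,0.5,0.5,0.5,0.5]}' 40; python3 -m creep '{"offset":[[-0.025,0.038,0.005],[-0.035,0.035,0],[-0.035,0.035,0],[-0.035,0.03,-0.015],[-0.033,0.025,-0.03]],"turn":[[0,0,0],[0,0,0],[0,0,0],[0,0,0],[0,0,0]],"jaw":[0.6,0.6,0.6,0.6,0.6]}'; python3 -m creep '{"offset":[[0,0,-0.03],[0,0,0],[0,0,0],[0,0,0],[0,0,0]],"turn":[[0,0,0],[0,0,0],[0,0,0],[0,0,0],[0,0,0]],"jaw":[0.6,0.6,0.6,0.6,0.6]}';python3 - <<'E'
from h import *
im,p=grab('wrist','w17.png'); s=st(); print(proj(p,[(.4025,.267,.075)]))
E
```

```text
t: 15.55
tool_pos: [0.5783, 0.0581, 0.0831]
eef_rot: [1.0, 0.008, 0.001, -0.0]
ft_force: [-0.2, 0.0, -1.9]
width: 0.0228
t: 16.05
tool_pos: [0.5702, 0.1027, 0.1891]
eef_rot: [1.0, 0.004, 0.002, 0.001]
ft_force: [2.0, 0.2, 0.1]
width: 0.0425
t: 16.55
tool_pos: [0.4052, 0.2725, 0.1491]
eef_rot: [1.0, 0.008, 0.003, -0.002]
ft_force: [1.7, 0.7, -0.5]
width: 0.0513
t: 17.05
tool_pos: [0.4067, 0.2694, 0.1181]
eef_rot: [1.0, 0.007, 0.001, -0.001]
ft_force: [0.1, -0.3, -0.5]
width: 0.0514
t 17.10 pos [0.4065 0.2693 0.1179] Rz [[1.0, 0.014, 0.002], [0.014, -1.0, 0.001], [0.002, -0.001, -1.0]] F [ 0.6 -0.1  0.1] w 0.0513 q [-0.2   0.42 -0.62  2.08  0.36  0.74 -1.03]
[[244.16652441 230.50615217]]
```

View pics/w17.png

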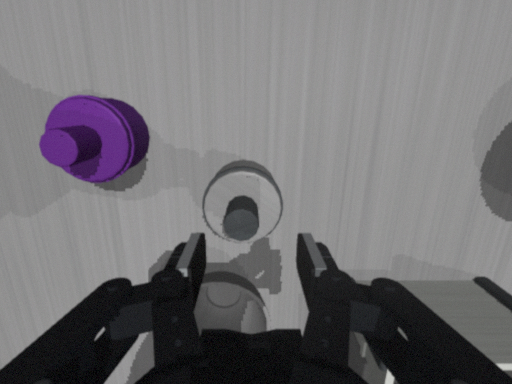

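```bash
python3 -m creep '{"offset":[[-0.005,0.003,-0.023],[0,0,-0.022],[0,0,0],[0,0,0],[0,0,0]],"turn":[[0,0,0],[0,0,0],[0,0,0],[0,0,0],[0,0,0]],"jaw":[0.6,0.6,0.5,0.1,0]}' 40; python3 -m creep '{"offset":[[0,0,0],[0,0,0.045],[0,0,0.045],[0.02,-0.01,0.035],[0.04,-0.02,0.005]],"turn":[[0,0,0],[0,0,0],[0,0,0],[0,0,0],[0,0,0]],"jaw":[0,0,0,0,0]}' 40
python3 - <<'E'
from h import *
im,p=grab('wrist','w18.png'); s=st()
E
```

```text
t: 17.6
tool_pos: [0.4008, 0.2727, 0.0728]
eef_rot: [1.0, 0.008, 0.001, -0.0]
ft_force: [0.0, 0.1, -2.7]
width: 0.0224
t: 18.1
tool_pos: [0.4603, 0.246, 0.2073]
eef_rot: [1.0, 0.011, 0.004, -0.002]
ft_force: [1.9, 1.2, -2.7]
width: 0.0223
t 18.15 pos [0.4693 0.2386 0.206 ] Rz [[1.0, 0.01, 0.011], [0.01, -1.0, 0.001], [0.011, -0.001, -1.0]] F [ 9.3 -4.  -3.4] w 0.0227 q [-0.06  0.35 -0.65  1.93  0.27  0.94 -0.82]
```

View pics/w18.png

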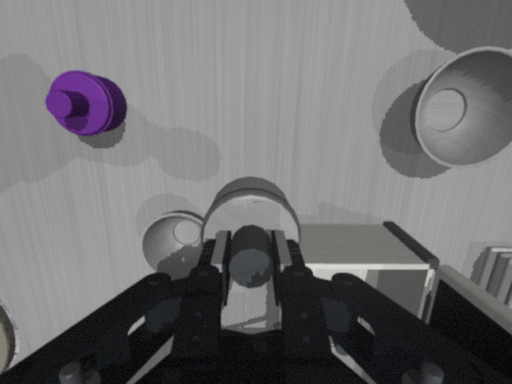

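```bash
python3 -m creep '{"offset":[[0.032,-0.03,0],[0.033,-0.033,0],[0.032,-0.032,0],[0.018,-0.019,0],[0,0,-0.02]],"turn":[[0,0,0],[0,0,0],[0,0,0],[0,0,0],[0,0,0]],"jaw":[0,0,0,0,0]}' 40; python3 -m creep '{"offset":[[0,0,-0.03],[0,0,-0.01],[0,0,0],[0,0,0],[0,0,0]],"turn":[[0,0,0],[0,0,0],[0,0,0],[0,0,0],[0,0,0]],"jaw":[0,0,0,0,0]}' 40
python3 - <<'E'
from h import *
im,p=grab('wrist','w19.png'); s=st()
E
```

```text
t: 18.65
tool_pos: [0.5799, 0.1234, 0.1834]
eef_rot: [1.0, 0.004, 0.003, 0.001]
ft_force: [-0.1, 0.5, -2.8]
width: 0.0225
t: 19.15
tool_pos: [0.576, 0.1289, 0.1432]
eef_rot: [1.0, 0.008, 0.001, -0.0]
ft_force: [-0.9, -0.1, -2.2]
width: 0.0222
t 19.20 pos [0.576  0.1288 0.1432] Rz [[1.0, 0.016, 0.002], [0.016, -1.0, 0.001], [0.002, -0.001, -1.0]] F [ 0.   0.  -2.7] w 0.0225 q [ 0.09  0.52 -0.55  1.83  0.34  0.89 -0.6 ]
```

View pics/w19.png

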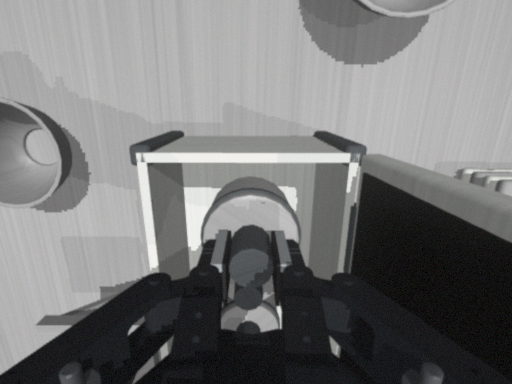

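Lowering to about z=0.079 (the grasp was at 0.0728, plus the 6 mm floor).

```bash
python3 -m creep '{"offset":[[0,0,-0.035],[0,0,-0.022],[0,0,-0.004],[0,0,-0.003],[0,0,0]],"turn":[[0,0,0],[0,0,0],[0,0,0],[0,0,0],[0,0,0]],"jaw":[0,0,0,0,0]}' 40; python3 -m creep '{"offset":[[0,0,0],[0,0,0],[0,0,0.03],[0,0,0.045],[0,-0.02,0.04]],"turn":[[0,0,0],[0,0,0],[0,0,0],[0,0,0],[0,0,0]],"jaw":[0.3,0.5,0.5,0.5,0.5]}' 40; python3 -m creep '{"offset":[[0,-0.02,0.04],[0,0,0.04],[0,0,0.035],[0,0,0],[0,0,0]],"turn":[[0,0,0],[0,0,0],[0,0,0],[0,0,0],[0,0,0]],"jaw":[0.3,0,0,0,0]}' 40
python3 - <<'E'
from h import *
im,p=grab('wrist','w20.png'); s=st(); grab('scene','s20.png')
E
```

```text
t: 19.7
tool_pos: [0.5757, 0.1287, 0.0794]
eef_rot: [1.0, 0.008, 0.001, -0.0]
ft_force: [-0.2, 1.1, -3.2]
width: 0.0224
t: 20.2
tool_pos: [0.5753, 0.1118, 0.1954]
eef_rot: [1.0, 0.01, 0.001, -0.002]
ft_force: [1.4, 0.6, 0.4]
width: 0.0425
t: 20.7
tool_pos: [0.5757, 0.0886, 0.3092]
eef_rot: [1.0, 0.008, 0.002, -0.0]
ft_force: [-0.1, 0.3, -1.1]
width: 0.0
t 20.75 pos [0.5751 0.0883 0.3078] Rz [[1.0, 0.016, 0.001], [0.016, -1.0, -0.0], [0.001, 0.0, -1.0]] F [ 0.4  1.  -0.3] w 0.0001 q [ 0.22  0.34 -0.61  1.68  0.2   1.19 -0.42]
```

View pics/w20.png

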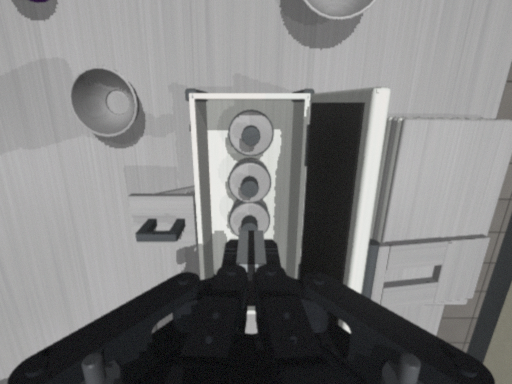

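View pics/s20.png

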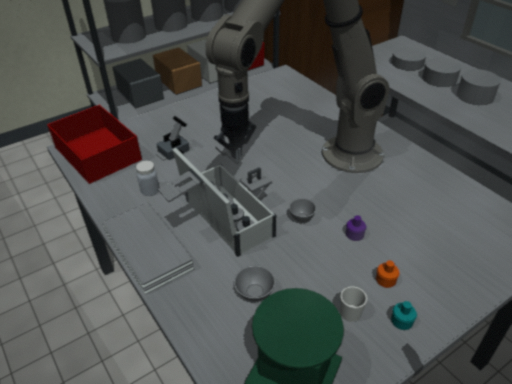

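Run:
```python
from h import *
p=optics.camera_params('top')
for v in (228,243):
  for u in (49,424):
    print(v,at(p,(u+.5)/3.7-.5+225,(v+.5)/3.7-.5+80,.235).round(3))
```

```text
228 [0.665 0.179 0.235]
228 [ 0.673 -0.128  0.235]
243 [0.652 0.178 0.235]
243 [ 0.66  -0.128  0.235]
```

All four pots are in: knobs at (251,135), (250,185), (248,220), and the fourth, placed first, is under the gripper. Now I'll go behind the lid at y≈0.125.

```bash
python3 -m creep '{"offset":[[0.03,0.01,0],[0.04,0.01,0],[0.035,0.01,0],[0.02,0.0065,0],[0,0,0]],"turn":[[0,0,0],[0,0,0],[0,0,0],[0,0,0],[0,0,0]],"jaw":[0,0,0,0,0]}' 40; python3 -m creep '{"offset":[[0,0,-0.03],[0,0,-0.03],[0,0,-0.02],[0,0,0],[0,0,0]],"turn":[[0,0,0],[0,0,0],[0,0,0],[0,0,0],[0,0,0]],"jaw":[0,0,0,0,0]}' 40
python3 - <<'E'
from h import *
im,p=grab('wrist','w21.png'); s=st(); im,_=grab('scene'); crop(im,130,60,330,260,3,'s21.png')
E
```

```text
t: 21.3
tool_pos: [0.7013, 0.1258, 0.3046]
eef_rot: [1.0, 0.008, -0.002, -0.0]
ft_force: [-0.2, -0.1, 0.2]
width: 0.0001
t: 21.8
tool_pos: [0.6996, 0.1247, 0.2275]
eef_rot: [1.0, 0.008, -0.001, 0.0]
ft_force: [-0.4, -0.5, 0.6]
width: -0.0002
t 21.85 pos [0.7003 0.125  0.2287] Rz [[1.0, 0.016, 0.001], [0.016, -1.0, 0.0], [0.001, -0.0, -1.0]] F [-0.4 -0.  -0.4] w 0.0001 q [ 0.09  0.61 -0.55  1.45  0.33  1.17 -0.49]
```

View pics/w21.png

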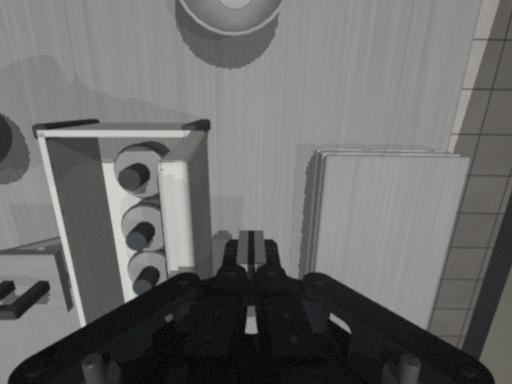

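View pics/s21.png

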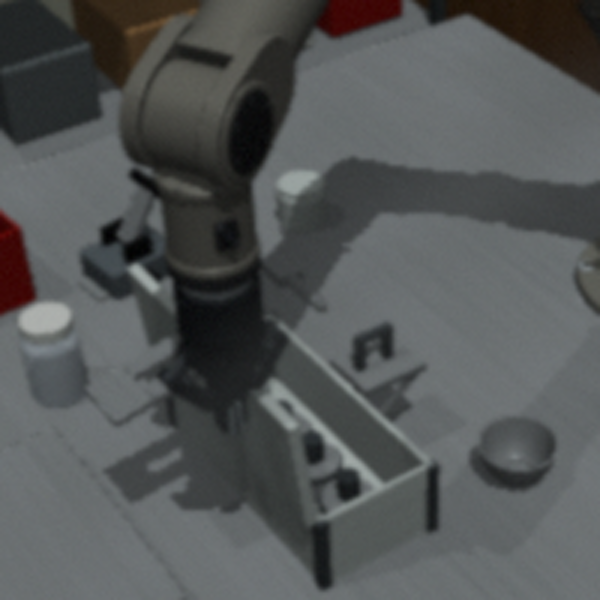

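```bash
python3 -m creep '{"offset":[[-0.02,0,0],[-0.015,0,0],[-0.017,0,-0.002],[-0.017,0,-0.003],[-0.016,0,-0.0035]],"turn":[[0,0,0],[0,0,0],[0,0,0],[0,0,0],[0,0,0]],"jaw":[0,0,0,0,0]}' 40; python3 -m creep '{"offset":[[-0.009,0,-0.005],[-0.009,0,-0.005],[-0.008,0,-0.005],[-0.008,0,-0.007],[-0.007,0,-0.007]],"turn":[[0,0,0],[0,0,0],[0,0,0],[0,0,0],[0,0,0]],"jaw":[0,0,0,0,0]}' 40;  python3 - <<'E'
from h import *
im,p=grab('wrist','w22.png'); s=st(); im,_=grab('scene'); crop(im,130,60,330,260,3,'s22.png')
E
```

```text
t: 22.4
tool_pos: [0.617, 0.1249, 0.2222]
eef_rot: [1.0, 0.007, 0.004, -0.0]
ft_force: [4.1, -1.0, -0.0]
width: 0.0002
t: 22.9
tool_pos: [0.5733, 0.1249, 0.1895]
eef_rot: [1.0, 0.008, -0.0, -0.0]
ft_force: [-0.1, 1.0, 1.9]
width: 0.0003
t 22.95 pos [0.5714 0.1247 0.1879] Rz [[1.0, 0.016, -0.004], [0.016, -1.0, -0.001], [-0.004, 0.001, -1.0]] F [-1.4  0.9  0. ] w -0.0002 q [ 0.13  0.46 -0.59  1.8   0.31  0.97 -0.57]
```

View pics/s22.png

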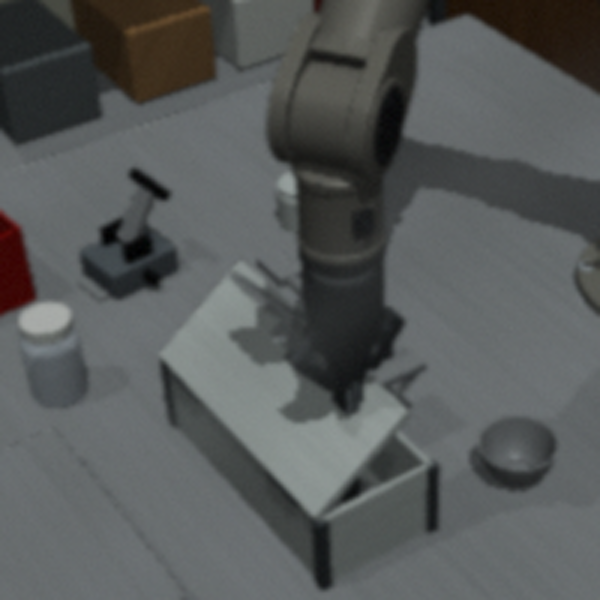

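View pics/w22.png

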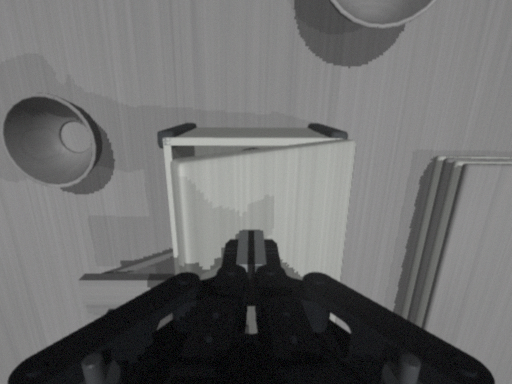

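```bash
python3 -m creep '{"offset":[[-0.005,0,-0.007],[-0.004,0,-0.007],[-0.004,0,-0.007],[-0.004,0,-0.007],[-0.003,0,-0.007]],"turn":[[0,0,0],[0,0,0],[0,0,0],[0,0,0],[0,0,0]],"jaw":[0,0,0,0,0]}' 40; python3 -m creep '{"offset":[[-0.002,0,-0.005],[-0.002,0,-0.005],[-0.001,0,-0.005],[-0.001,0,-0.004],[0,0,-0.003]],"turn":[[0,0,0],[0,0,0],[0,0,0],[0,0,0],[0,0,0]],"jaw":[0,0,0,0,0]}' 40;  python3 -m creep '{"offset":[[0,0,-0.002],[0,0,-0.002],[0,0,-0.002],[0,0,-0.001],[0,0,0]],"turn":[[0,0,0],[0,0,0],[0,0,0],[0,0,0],[0,0,0]],"jaw":[0,0,0,0,0]}' 40;  python3 - <<'E'
from h import *
im,p=grab('wrist','w23.png'); s=st(); im,_=grab('scene'); crop(im,130,60,330,260,3,'s23.png')
E
```

```text
t: 23.5
tool_pos: [0.5536, 0.1247, 0.1544]
eef_rot: [1.0, 0.008, -0.0, 0.0]
ft_force: [-0.6, -0.0, 2.7]
width: 0.0001
t: 24.0
tool_pos: [0.5479, 0.1247, 0.1327]
eef_rot: [1.0, 0.008, -0.0, 0.0]
ft_force: [-0.9, 0.1, 1.2]
width: 0.0
t: 24.5
tool_pos: [0.5483, 0.1249, 0.128]
eef_rot: [1.0, 0.008, 0.0, 0.0]
ft_force: [-6.2, -3.1, 17.8]
width: -0.0001
t 24.55 pos [0.5483 0.1249 0.128 ] Rz [[1.0, 0.015, 0.001], [0.015, -1.0, -0.001], [0.001, 0.001, -1.0]] F [-7.2 -1.8 17.9] w 0.0001 q [ 0.11  0.5  -0.57  1.9   0.36  0.83 -0.63]
```

View pics/s23.png

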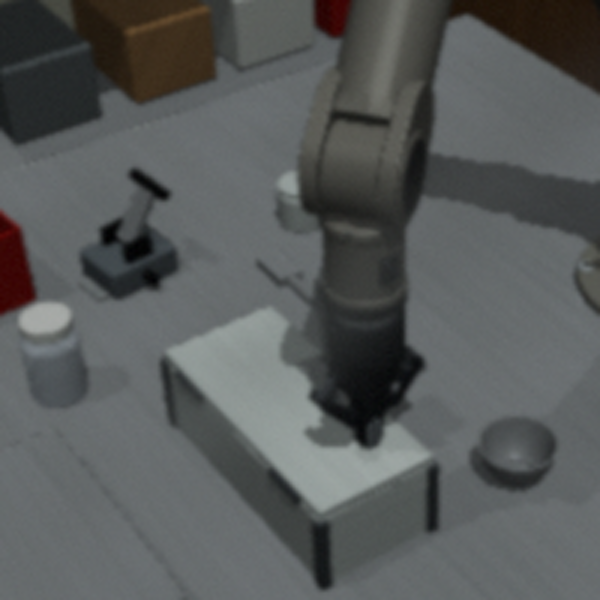

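View pics/w23.png

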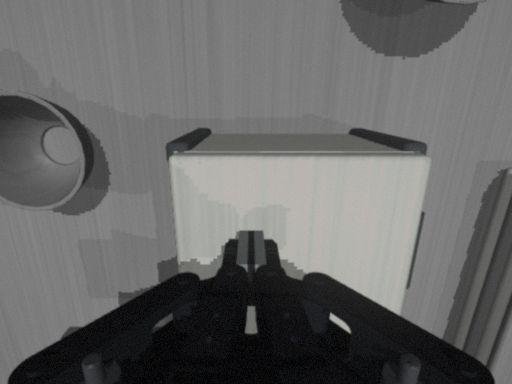

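The lid is down flat with 18 N reaction at z=0.128, which matches the lid top at 0.109. I'll rise and look at the hasp.

```bash
python3 -m creep '{"offset":[[0,0,0.03],[0.01,0,0.045],[0.01,0,0.045],[0.01,-0.02,0.045],[0,-0.02,0]],"turn":[[0,0,0],[0,0,0],[0,0,0],[0,0,0],[0,0,0]],"jaw":[0,0,0,0,0]}' 40; python3 -m creep '{"offset":[[0,-0.02,0],[0,-0.02,0],[0,0,0],[0,0,0],[0,0,0]],"turn":[[0,0,0],[0,0,0],[0,0,0],[0,0,0],[0,0,0]],"jaw":[0,0,0,0,0]}' 40;  python3 - <<'E'
from h import *
im,p=grab('wrist','w24.png'); s=st(); im,_=grab('scene'); crop(im,130,60,330,260,3,'s24.png')
E
```

```text
t: 25.1
tool_pos: [0.5824, 0.0863, 0.2981]
eef_rot: [1.0, 0.008, 0.006, -0.001]
ft_force: [0.6, 0.3, -1.8]
width: -0.0
t: 25.6
tool_pos: [0.578, 0.0464, 0.291]
eef_rot: [1.0, 0.009, 0.0, -0.0]
ft_force: [-0.2, 0.6, 0.5]
width: 0.0001
t 25.65 pos [0.578  0.0465 0.291 ] Rz [[1.0, 0.018, 0.0], [0.018, -1.0, 0.001], [0.0, -0.001, -1.0]] F [0.2 0.7 0.7] w 0.0000 q [ 0.29  0.35 -0.6   1.71  0.21  1.15 -0.36]
```

View pics/s24.png

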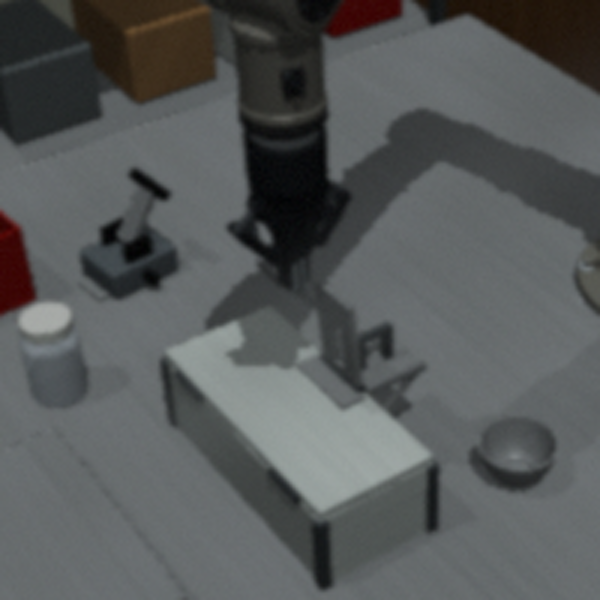

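View pics/w24.png

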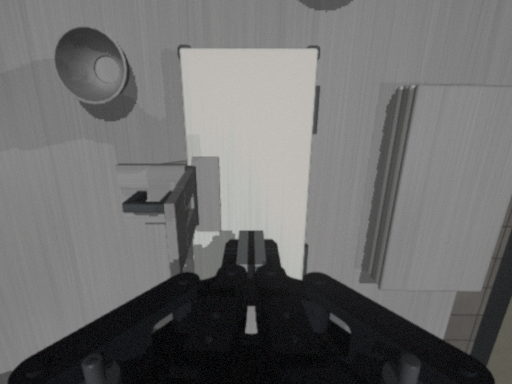

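Run:
```python
from h import *
p=optics.camera_params('wrist'); c=np.array([.577,.0229,0]); Rm=R.from_euler('z',.0125).as_matrix()
im=cv2.imread('pics/w24.png')
L=lambda a,b,col:cv2.line(im,*[tuple(int(round(v)) for v in proj(p,Rm@np.array(q)/1000+c)[0]) for q in (a,b)],col,1)
L((-70,155,109),(-70,-100,109),(0,0,255));L((70,155,109),(70,-100,109),(0,0,255));L((-70,155,109),(70,155,109),(0,0,255))
for x in (-69,-61): L((x,32,225),(x,-32,225),(0,255,0))
L((-128,5,153),(-82,5,153),(255,0,0));L((-150,35,109),(-70,35,109),(255,0,0));L((-150,35,109),(-150,-35,109),(255,0,0))
crop(im,90,20,350,290,3,'c24.png')
```

```text
(no output)
```

View pics/c24.png

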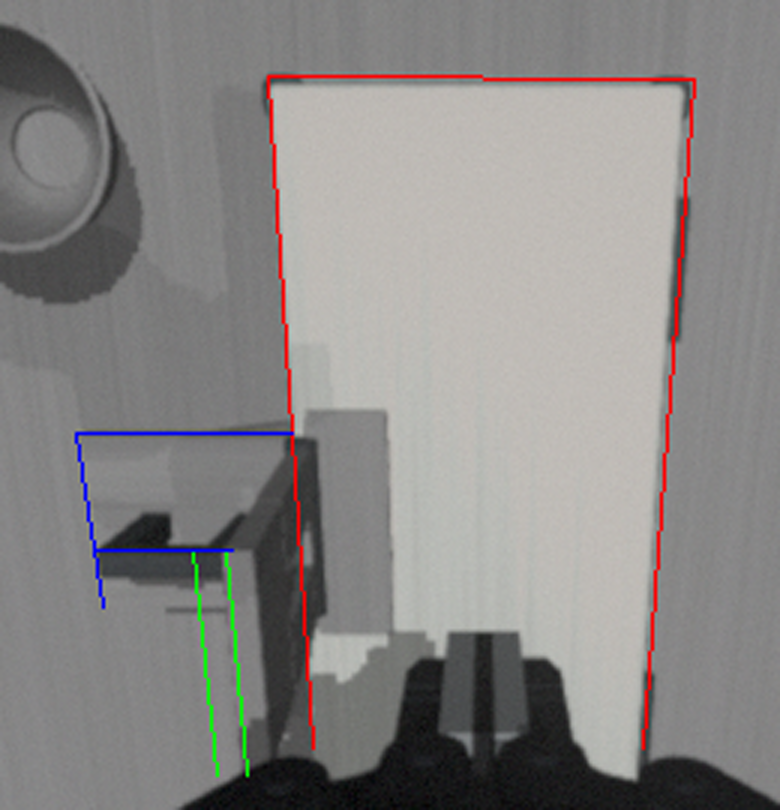

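```bash
python3 -m creep '{"offset":[[-0.018,-0.004,-0.029],[0,0,-0.03],[-0.014,0,0],[-0.015,0,0],[-0.018,0,-0.001]],"turn":[[0,0,0],[0,0,0],[0,0,0],[0,0,0],[0,0,0]],"jaw":[0,0,0,0,0]}' 40; python3 -m creep '{"offset":[[-0.017,0,-0.0035],[-0.0155,0,-0.007],[-0.011,0,-0.0066],[-0.0104,0,-0.0085],[-0.009,0,-0.0095]],"turn":[[0,0,0],[0,0,0],[0,0,0],[0,0,0],[0,0,0]],"jaw":[0,0,0,0,0]}' 40;  python3 - <<'E'
from h import *
im,p=grab('wrist','w25.png'); s=st(); im,_=grab('scene'); crop(im,180,100,300,220,5,'s25.png')
E
```

```text
t: 26.2
tool_pos: [0.513, 0.0418, 0.2308]
eef_rot: [1.0, 0.008, 0.0, -0.0]
ft_force: [1.4, -0.6, -1.2]
width: 0.0003
t: 26.7
tool_pos: [0.45, 0.0415, 0.1957]
eef_rot: [1.0, 0.008, 0.0, -0.0]
ft_force: [0.4, 0.1, 0.7]
width: 0.0002
t 26.75 pos [0.4476 0.0411 0.194 ] Rz [[1.0, 0.017, -0.003], [0.016, -1.0, -0.001], [-0.003, 0.0, -1.0]] F [-2.3 -0.2 -0.8] w 0.0000 q [ 0.34  0.24 -0.63  2.1   0.18  0.87 -0.39]
```

View pics/s25.png

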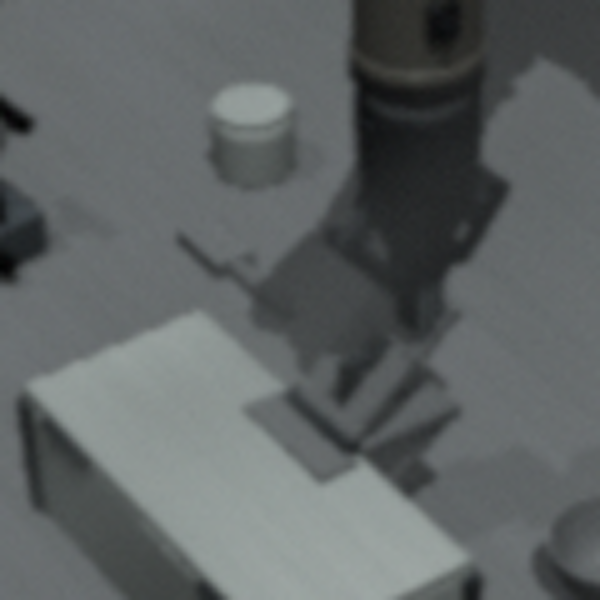

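View pics/w25.png

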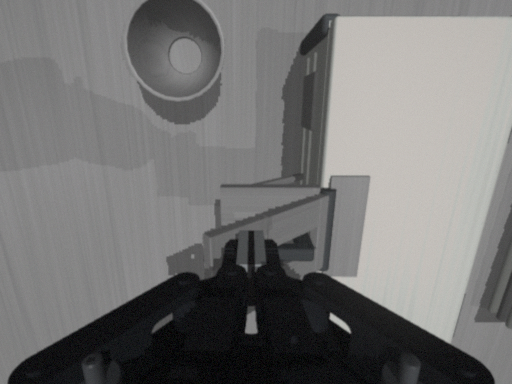

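```bash
python3 -m creep '{"offset":[[-0.0065,0.001,-0.0105],[-0.0055,0,-0.0125],[-0.002,0,-0.012],[0,0,-0.0105],[0,0,-0.007]],"turn":[[0,0,0],[0,0,0],[0,0,0],[0,0,0],[0,0,0]],"jaw":[0,0,0,0,0]}' 40; python3 -m creep '{"offset":[[0,0,-0.003],[0,0,-0.002],[0,0,-0.002],[0,0,-0.001],[0,0,0]],"turn":[[0,0,0],[0,0,0],[0,0,0],[0,0,0],[0,0,0]],"jaw":[0,0,0,0,0]}' 40;  python3 - <<'E'
from h import *
im,p=grab('wrist','w26.png'); s=st(); im,_=grab('scene'); crop(im,180,100,300,220,5,'s26.png')
E
```

```text
t: 27.3
tool_pos: [0.436, 0.0419, 0.1422]
eef_rot: [1.0, 0.008, -0.001, -0.0]
ft_force: [0.1, 0.5, 0.9]
width: 0.0003
t: 27.8
tool_pos: [0.4365, 0.042, 0.136]
eef_rot: [1.0, 0.008, 0.0, 0.0]
ft_force: [-1.9, 0.1, 4.9]
width: 0.0003
t 27.85 pos [0.4365 0.042  0.1359] Rz [[1.0, 0.015, 0.001], [0.015, -1.0, -0.0], [0.001, 0.0, -1.0]] F [-1.1 -0.5  4.4] w -0.0002 q [ 0.29  0.31 -0.61  2.17  0.27  0.73 -0.48]
```

View pics/w26.png

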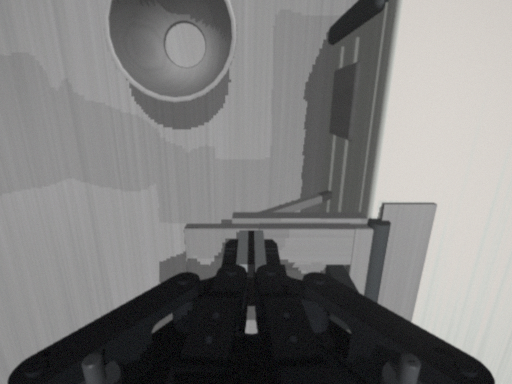

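```bash
python3 -m creep '{"offset":[[0.005,0,0.04],[0.01,-0.01,0.045],[0,-0.04,0.02],[0,-0.048,0],[0,-0.048,0]],"turn":[[0,0,0],[0,0,0],[0,0,0],[0,0,0],[0,0,0]],"jaw":[0.3,0.6,0.6,0.6,0.6]}' 40; python3 -m creep '{"offset":[[-0.01,-0.048,0],[-0.01,-0.048,0],[-0.015,-0.045,0],[0,0,0],[0,0,0]],"turn":[[0,0,0],[0,0,0],[0,0,0],[0,0,0],[0,0,0]],"jaw":[0.6,0.6,0.6,0.6,0.6]}' 40;  python3 - <<'E'
from h import *
im,p=grab('wrist','w27.png'); s=st(); im,_=grab('top'); crop(im,225,150,385,270,4.5,'t27.png')
E
```

```text
t: 28.4
tool_pos: [0.4519, -0.1057, 0.2418]
eef_rot: [1.0, 0.008, 0.002, 0.001]
ft_force: [0.7, -0.6, 0.0]
width: 0.0512
t: 28.9
tool_pos: [0.4158, -0.2461, 0.2404]
eef_rot: [1.0, 0.006, 0.0, 0.0]
ft_force: [0.7, -0.0, -0.5]
width: 0.0514
t 28.95 pos [ 0.4164 -0.2447  0.2405] Rz [[1.0, 0.015, 0.001], [0.015, -1.0, 0.0], [0.001, -0.0, -1.0]] F [ 1.1  0.6 -0.9] w 0.0514 q [ 0.79  0.2  -0.44  1.99  0.1   0.97  0.32]
```

View pics/w27.png

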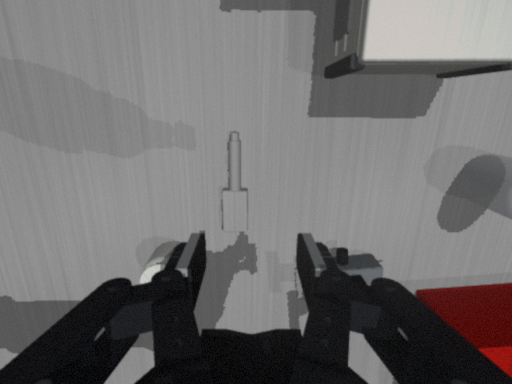

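View pics/t27.png

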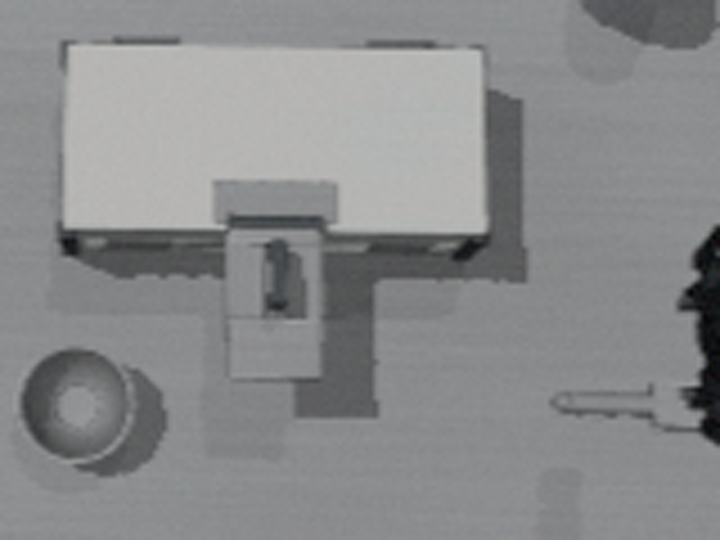

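The lid is shut and the hasp is flat over the loop. The pin has shifted a little since the first look, with its tip now at top (347,239) against (341,233) before. I'll re-measure it from the wrist view.

Run:
```python
from h import *
im=cv2.imread('pics/w27.png'); crop(im,200,120,270,240,5,'c27.png')
```

```text
(no output)
```

View pics/c27.png

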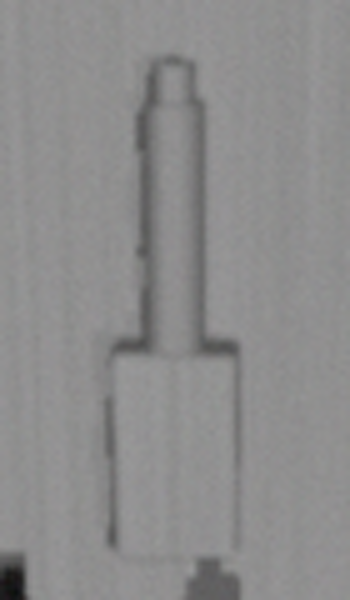

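```bash
cat > fitpin.py <<'E'
from h import *
from scipy.optimize import least_squares
import sys
p=optics.camera_params('wrist'); st()
f=lambda u,v:np.array([(u+.5)/5-.5+200,(v+.5)/5-.5+120])
obs=[(f(172,60),(75,0,8)),(f(113,354),(0,17,16)),(f(239,352),(0,-17,16)),(f(116,553),(-60,17,16)),(f(238,553),(-60,-17,16))]
def r(q):
    Rm=R.from_euler('z',q[2]).as_matrix()
    return np.concatenate([proj(p,Rm@np.array(X)/1000+[q[0],q[1],0])[0]-uv for uv,X in obs])
s=least_squares(r,[.41,-.25,1.5]); print(s.x,np.degrees(s.x[2]),s.fun.round(1))
Rm=R.from_euler('z',s.x[2]).as_matrix(); print('grasp',Rm@[-.042,0,0]+[s.x[0],s.x[1],0])
E
python3 fitpin.py
```

```text
t 29.00 pos [ 0.4167 -0.244   0.2405] Rz [[1.0, 0.017, 0.001], [0.017, -1.0, 0.0], [0.001, -0.0, -1.0]] F [-0.7 -0.8  0.8] w 0.0511 q [ 0.79  0.2  -0.44  1.99  0.1   0.97  0.32]
[ 0.3962314  -0.27540809  1.58300999] 90.69979121430698 [ 0.1 -0.7 -0.6 -0.8  0.1 -0.3  0.   1.   0.3  1.1]
grasp [ 0.39674436 -0.31740496  0.        ]
```

```bash
python3 - <<'E'
from h import *
p=optics.camera_params('top'); print(at(p,409,267,.06))
E
python3 -m creep '{"offset":[[-0.01,-0.037,-0.04],[-0.01,-0.036,-0.03],[0,0,-0.04],[0,0,-0.04],[0,0,-0.03]],"turn":[[0,0,0],[0,0,0],[0,0,0],[0,0,0],[0,0,0]],"jaw":[0.6,0.6,0.6,0.6,0.6]}' 60
python3 - <<'E'
from h import *
grab('wrist'); im,p=grab('wrist','w28.png'); s=st()
E
```

```text
[ 0.30408893 -0.3890455   0.06      ]
t: 29.5
tool_pos: [0.3976, -0.3126, 0.0623]
eef_rot: [1.0, 0.009, -0.0, -0.001]
ft_force: [-0.1, 0.0, -0.1]
width: 0.0514
t 29.60 pos [ 0.3959 -0.3113  0.0611] Rz [[1.0, 0.019, -0.005], [0.019, -1.0, 0.005], [-0.005, -0.005, -1.0]] F [-0.6  0.3  0.2] w 0.0513 q [ 0.81  0.5  -0.33  2.08  0.27  0.61  0.32]
```

View pics/w28.png

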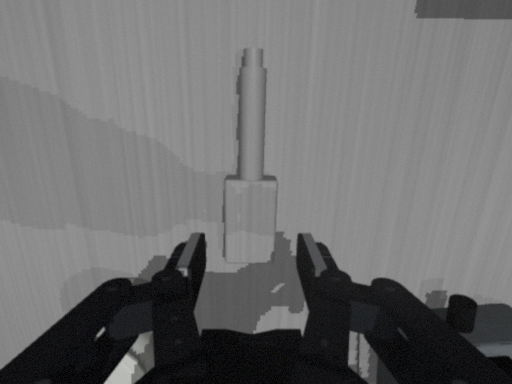

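Run:
```python
from h import *
p=optics.camera_params('wrist'); s=st(); print(at(p,250,181,.016),at(p,250,262,.016),at(p,253,48,.008))
```

```text
t 29.60 pos [ 0.3959 -0.3113  0.0611] Rz [[1.0, 0.019, -0.005], [0.019, -1.0, 0.005], [-0.005, -0.005, -1.0]] F [-0.6  0.3  0.2] w 0.0513 q [ 0.81  0.5  -0.33  2.08  0.27  0.61  0.32]
[ 0.39455839 -0.28026205  0.016     ] [ 0.39556744 -0.33821445  0.016     ] [ 0.39488366 -0.20351491  0.008     ]
```

```bash
python3 -m creep '{"offset":[[0,-0.008,-0.02],[0,0,-0.014],[0,0,-0.006],[0,0,0],[0,0,0]],"turn":[[0,0,0],[0,0,0],[0,0,0],[0,0,0],[0,0,0]],"jaw":[0.6,0.6,0.6,0.4,0.2]}' 80; python3 -m creep '{"offset":[[0,0,0],[0,0,0],[0,0,0],[0,0,0.015],[0,0,0.035]],"turn":[[0,0,0],[0,0,0],[0,0,0],[0,0,0],[0,0,0]],"jaw":[0,0,0,0,0]}' 80
python3 - <<'E'
from h import *
im,p=grab('wrist','w29.png'); s=st()
E
```

```text
t: 30.1
tool_pos: [0.3976, -0.3221, 0.0253]
eef_rot: [1.0, 0.008, 0.0, 0.0]
ft_force: [0.2, -1.1, -1.2]
width: 0.0316
t: 30.6
tool_pos: [0.3955, -0.3214, 0.0729]
eef_rot: [1.0, 0.008, -0.002, -0.002]
ft_force: [-0.0, 0.7, -1.3]
width: 0.0316
t 30.65 pos [ 0.3987 -0.3235  0.079 ] Rz [[1.0, 0.016, 0.003], [0.016, -1.0, -0.003], [0.003, 0.003, -1.0]] F [ 1.4 -0.2  3.1] w 0.0317 q [ 0.83  0.48 -0.34  2.06  0.26  0.64  0.34]
```

View pics/w29.png

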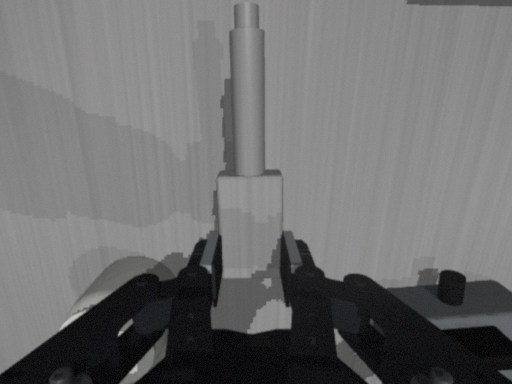

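```bash
python3 -m creep '{"offset":[[0,0,0.04],[0,0,0.04],[0,0,0.02],[0,0,0],[0,0,0]],"turn":[[0,0,0],[0,0,0],[0,0,0],[0,0,0],[0,0,0]],"jaw":[0,0,0,0,0]}' 80
python3 - <<'E'
from h import *
im,p=grab('wrist','w30.png'); s=st(); crop(im,190,0,310,280,2.1,'c30.png')
T=s['tool_pos']
for y in (117,42,32,-18): print(y, proj(p,T+[-.0007*(y/42),y/1000,-.0165])[0].round(1), proj(p,T+[-.0007*(y/42),y/1000,-.0085])[0].round(1))
E
```

```text
t: 31.15
tool_pos: [0.3969, -0.3226, 0.1742]
eef_rot: [1.0, 0.008, 0.0, 0.0]
ft_force: [-0.3, -0.1, -1.6]
width: 0.0316
t 31.20 pos [ 0.3965 -0.3222  0.1734] Rz [[1.0, 0.015, -0.001], [0.015, -1.0, 0.001], [-0.001, -0.001, -1.0]] F [-1.   0.5 -1.6] w 0.0315 q [ 0.89  0.33 -0.39  2.    0.17  0.84  0.42]
117 [249.4   7.2] [249.3   0.8]
42 [249.9 174. ] [249.9 178. ]
32 [249.9 192.3] [249.9 197.3]
-18 [250.2 273.6] [250.2 282.1]
```

View pics/c30.png

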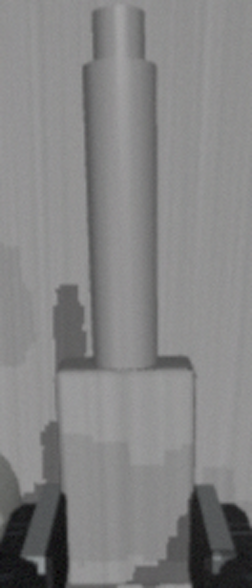

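```bash
python3 -m creep '{"offset":[[0.02,0.04,0],[0.02,0.04,0],[0.02,0.04,0],[0.0163,0.04,0],[0,0.037,0]],"turn":[[0,0,-1],[0,0,0],[0,0,0],[0,0,0],[0,0,0]],"jaw":[0,0,0,0,0]}' 80; python3 -m creep '{"offset":[[0,0,-0.014],[0,0,-0.014],[0,0,0],[0,0,0],[0,0,0]],"turn":[[0,0,0],[0,0,0],[0,0,0],[0,0,0],[0,0,0]],"jaw":[0,0,0,0,0]}' 80
python3 - <<'E'
from h import *
im,p=grab('wrist','w31.png'); s=st(); crop(im,150,0,350,280,2.1,'c31.png')
im,_=grab('scene'); crop(im,200,130,300,220,6,'s31.png')
c=np.array([.577,.0229,0]); Rm=R.from_euler('z',.0125).as_matrix()
for X in [(-128,-5,153),(-82,-5,153),(-118,-5,143),(-92,-5,143),(-118,-5,117),(-92,-5,117)]: print(X,proj(p,Rm@np.array(X)/1000+c)[0].round(1))
E
```

```text
t: 31.7
tool_pos: [0.4747, -0.1228, 0.173]
eef_rot: [1.0, -0.0, -0.0, -0.001]
ft_force: [-0.8, 0.3, -1.1]
width: 0.0315
t: 32.2
tool_pos: [0.4734, -0.1266, 0.1462]
eef_rot: [1.0, -0.002, -0.0, 0.0]
ft_force: [0.2, 1.0, -1.5]
width: 0.0317
t 32.25 pos [ 0.4736 -0.1265  0.1465] Rz [[1.0, -0.004, 0.0], [-0.004, -1.0, -0.0], [0.0, 0.0, -1.0]] F [ 0.3 -0.4 -1.4] w 0.0314 q [ 0.53  0.35 -0.47  2.06  0.22  0.78 -0.08]
(-128, -5, 153) [ 174.3 -106.8]
(-82, -5, 153) [ 315.5 -109.8]
(-118, -5, 143) [209.3 -87.4]
(-92, -5, 143) [281.5 -88.9]
(-118, -5, 117) [217.5 -49.7]
(-92, -5, 117) [275.3 -50.8]
```

View pics/w31.png

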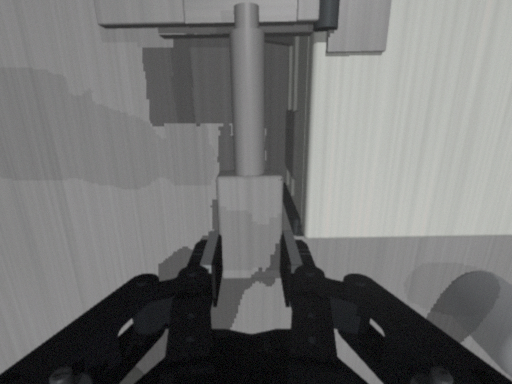

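View pics/s31.png

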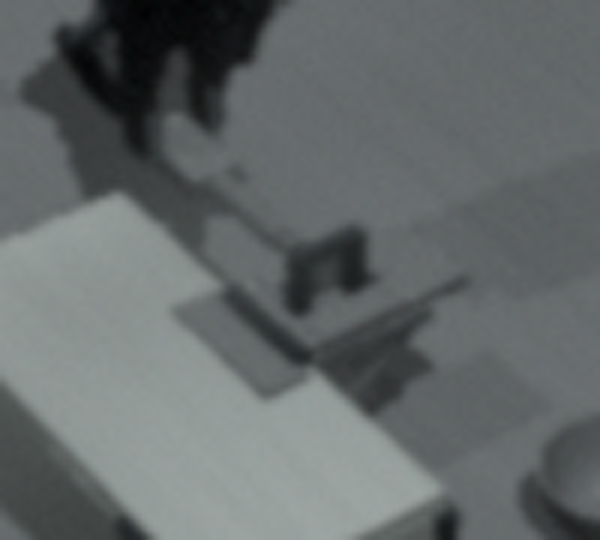

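Run:
```python
from h import *
p=optics.camera_params('wrist'); s=st(); T=s['tool_pos']; z=T[2]-.0165
print(at(p,246.5,12,z),at(p,247.5,60,z+.008),at(p,250,178,z+.008))
c=np.array([.577,.0229,0]); Rm=R.from_euler('z',.0125).as_matrix()
for X in [(-65,-32,113),(-134,-32,117),(-80,-32,117),(-177,-32,117),(-70,-155,109)]: print(X,proj(p,Rm@np.array(X)/1000+c)[0].round(1))
im=cv2.imread('pics/w31.png'); crop(im,80,0,400,240,2.4,'c31.png')
```

```text
t 32.30 pos [ 0.4737 -0.1263  0.1466] Rz [[1.0, -0.003, 0.001], [-0.003, -1.0, -0.0], [0.001, 0.0, -1.0]] F [-0.   0.5 -1.5] w 0.0319 q [ 0.53  0.35 -0.47  2.06  0.22  0.78 -0.08]
[ 0.4722484  -0.01089421  0.1301264 ] [ 0.47261113 -0.03105793  0.1381264 ] [ 0.47343727 -0.08364109  0.1381264 ]
(-65, -32, 113) [328.2  20.2]
(-134, -32, 117) [186.9  20.4]
(-80, -32, 117) [299.2  18.4]
(-177, -32, 117) [97.7 22.1]
(-70, -155, 109) [305.6 240.2]
```

View pics/c31.png

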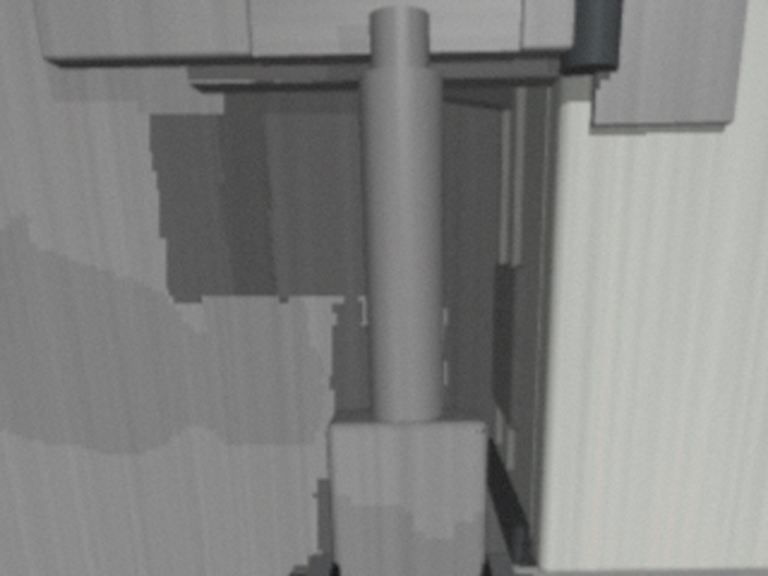

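```bash
python3 -m creep '{"offset":[[-0.001,0.015,0],[0,0.015,0],[0,0.012,0],[0,0.01,0],[0,0.008,0]],"turn":[[0,0,0],[0,0,0],[0,0,0],[0,0,0],[0,0,0]],"jaw":[0,0,0,0,0]}' 80
python3 - <<'E'
from h import *
im,p=grab('wrist','w32.png'); s=st()
im,_=grab('scene'); crop(im,200,130,300,220,6,'s32.png')
E
```

```text
t: 32.8
tool_pos: [0.4726, -0.0649, 0.1465]
eef_rot: [1.0, -0.001, 0.0, 0.0]
ft_force: [-0.2, -1.5, -2.3]
width: 0.0318
t 32.85 pos [ 0.4727 -0.0635  0.1465] Rz [[1.0, -0.0, 0.001], [-0.0, -1.0, 0.001], [0.001, -0.001, -1.0]] F [ 0.4  1.4 -0.3] w 0.0314 q [ 0.42  0.33 -0.49  2.09  0.23  0.77 -0.21]
```

View pics/w32.png

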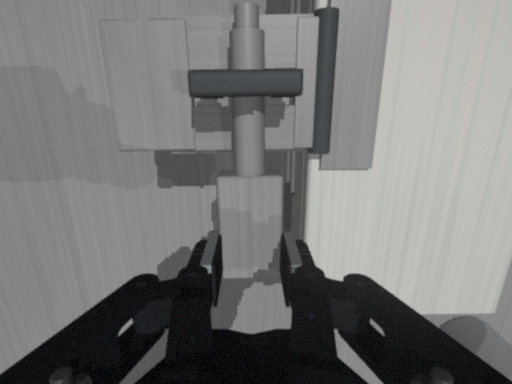

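View pics/s32.png

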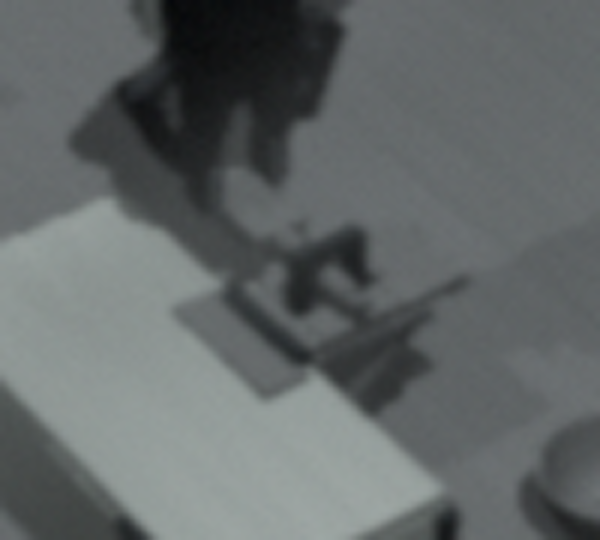

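```bash
python3 -m creep '{"offset":[[0,0.01,0],[0,0.01,0],[0,0.007,-0.002],[0,0.003,-0.001],[0,0,-0.001]],"turn":[[0,0,0],[0,0,0],[0,0,0],[0,0,0],[0,0,0]],"jaw":[0,0,0,0,0]}' 80; python3 -m creep '{"offset":[[0,0.002,0],[0,0.002,0],[0,0.002,0],[0,0.001,0],[0,0,0]],"turn":[[0,0,0],[0,0,0],[0,0,0],[0,0,0],[0,0,0]],"jaw":[0,0,0,0,0]}' 80;python3 - <<'E'
from h import *
im,p=grab('wrist','w33.png'); s=st()
crop(im,80,0,400,280,2.1,'c33.png')
E
```

```text
t: 33.4
tool_pos: [0.4724, -0.0349, 0.1421]
eef_rot: [1.0, -0.0, -0.0, -0.0]
ft_force: [-0.4, 0.9, -0.3]
width: 0.0315
t: 33.9
tool_pos: [0.4724, -0.0283, 0.1423]
eef_rot: [1.0, -0.001, -0.0, -0.0]
ft_force: [-1.4, 0.6, -1.5]
width: 0.0315
t 33.95 pos [ 0.4725 -0.0284  0.1423] Rz [[1.0, -0.002, 0.0], [-0.002, -1.0, 0.0], [0.0, -0.0, -1.0]] F [-1.3 -0.3 -0.5] w 0.0314 q [ 0.36  0.34 -0.51  2.1   0.24  0.76 -0.3 ]
```

View pics/c33.png

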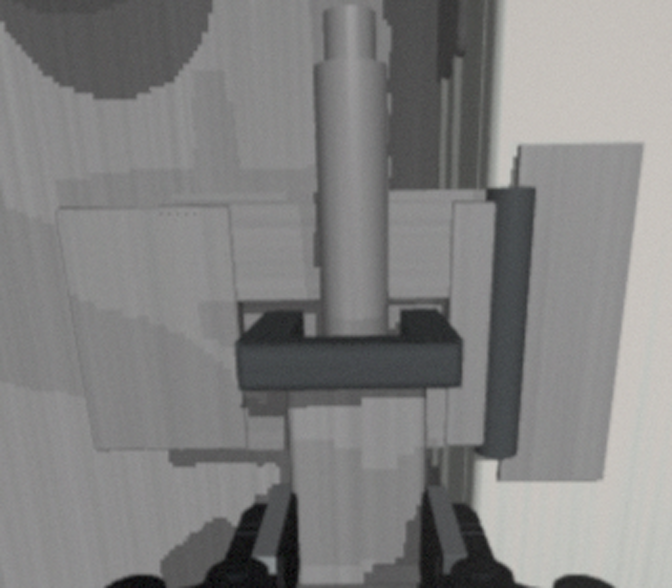

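```bash
python3 -m creep '{"offset":[[0,0.001,0],[0,0.001,0],[0,0.001,0],[0,0.001,0],[0,0,0]],"turn":[[0,0,0],[0,0,0],[0,0,0],[0,0,0],[0,0,0]],"jaw":[0,0,0,0,0]}' 80
```

```text
t: 34.45
tool_pos: [0.4724, -0.0276, 0.1423]
eef_rot: [1.0, -0.002, -0.0, 0.002]
ft_force: [0.2, -9.7, 0.5]
width: 0.0317
```

```bash
python3 -m creep '{"offset":[[0,-0.0015,-0.0005],[0,0,-0.0005],[0,0,0],[0,0,0],[0,0,0]],"turn":[[0,0,0],[0,0,0],[0,0,0],[0,0,0],[0,0,0]],"jaw":[0,0,0,0.42,0.5]}' 80; python3 -m creep '{"offset":[[0,0,0],[0,-0.002,0.02],[0,-0.01,0.04],[0,-0.03,0.04],[0,0,0]],"turn":[[0,0,0],[0,0,0],[0,0,0],[0,0,0],[0,0,0]],"jaw":[0.5,0.5,0.5,0.5,0.5]}' 40
python3 - <<'E'
from h import *
im,p=grab('wrist','w34.png'); s=st()
crop(im,100,0,400,250,2.5,'c34.png')
im,_=grab('scene'); crop(im,200,130,300,220,6,'s34.png')
E
```

```text
t: 34.95
tool_pos: [0.4728, -0.0254, 0.1414]
eef_rot: [1.0, -0.001, 0.0, -0.0]
ft_force: [-1.0, 0.1, -0.4]
width: 0.043
t: 35.45
tool_pos: [0.4756, -0.0711, 0.246]
eef_rot: [1.0, -0.003, 0.004, 0.001]
ft_force: [0.1, 0.3, 0.1]
width: 0.0425
t 35.50 pos [ 0.4742 -0.0695  0.2436] Rz [[1.0, -0.005, 0.005], [-0.005, -1.0, -0.001], [0.005, 0.001, -1.0]] F [-0.2  0.5 -0.6] w 0.0428 q [ 0.48  0.2  -0.52  1.99  0.12  0.97 -0.11]
```

View pics/c34.png

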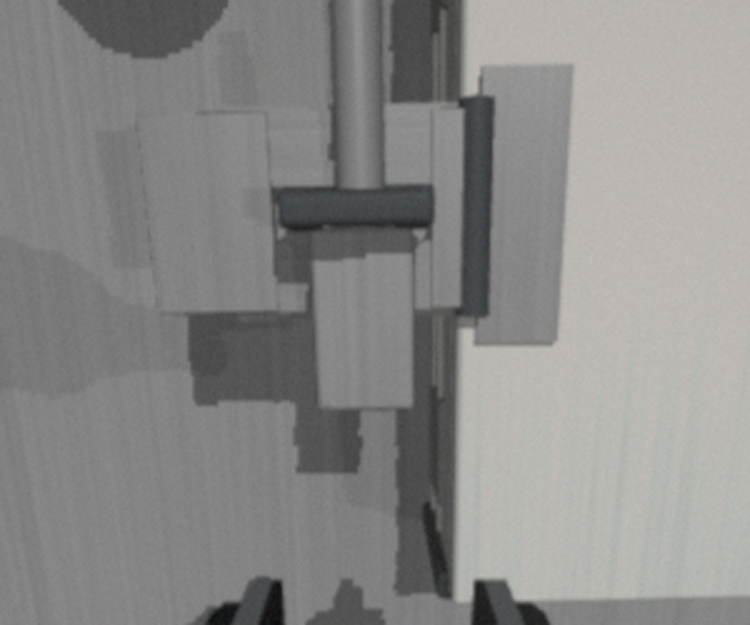

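View pics/s34.png

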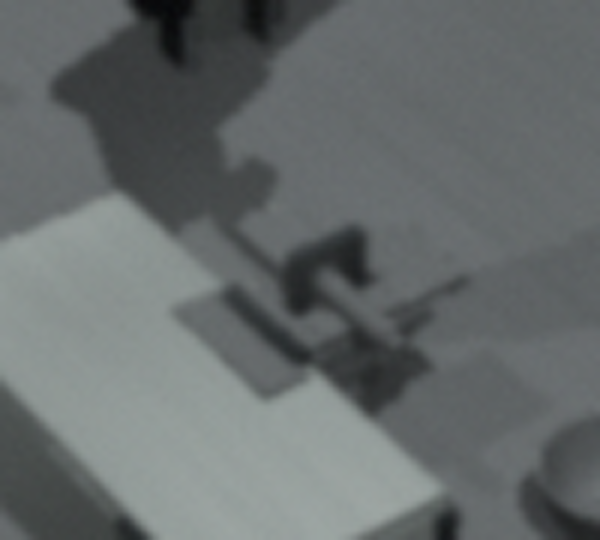

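Run:
```python
from h import *
p=optics.camera_params('wrist'); st()
c=np.array([.577,.0229,0]); Rm=R.from_euler('z',.0125).as_matrix()
for n,X in [('gripback',(-105,-65,133)),('loop top front',(-105,-5,153)),('loop top back',(-105,5,153)),('hasp edge',(-150,-32,117))]:
  q=proj(p,Rm@np.array(X)/1000+c)[0]; print(n,q.round(1),'crop',((q-[100,0])*2.5).round(0))
print(at(p,100+365/2.5,408/2.5,.133), 'expect',Rm@[-.105,-.065,.133]+c)
```

```text
t 35.55 pos [ 0.4729 -0.0683  0.2419] Rz [[1.0, -0.003, 0.002], [-0.003, -1.0, -0.0], [0.002, 0.0, -1.0]] F [-1.  -0.3 -0.6] w 0.0431 q [ 0.48  0.2  -0.52  1.99  0.12  0.97 -0.11]
gripback [250.2 167.6] crop [376. 419.]
loop top front [248.8  92.1] crop [372. 230.]
loop top back [248.6  77.1] crop [371. 193.]
hasp edge [198.  127.3] crop [245. 318.]
[ 0.46924684 -0.03959653  0.133     ] expect [ 0.47282068 -0.04340739  0.133     ]
```

```bash
python3 -m creep '{"offset":[[0.004,-0.045,0],[0.005,-0.045,0],[0.005,-0.045,0],[0.005,-0.045,0],[0.005,-0.045,0]],"turn":[[0,0,3],[0,0,3.5],[0,0,0],[0,0,0],[0,0,0]],"jaw":[0.5,0.5,0.5,0.5,0.5]}' 40; python3 -m creep '{"offset":[[0.005,-0.045,0],[0.005,-0.045,0],[0.002,-0.037,0],[0,0,0],[0,0,-0.03]],"turn":[[0,0,0],[0,0,0],[0,0,0],[0,0,0],[0,0,0]],"jaw":[0.5,0.5,0.5,0.5,0.5]}' 40
python3 - <<'E'
from h import *
im,p=grab('wrist','w35.png'); s=st()
print(proj(p,[(.508,-.4216,.116)]))
E
```

```text
t: 36.05
tool_pos: [0.4963, -0.2931, 0.2394]
eef_rot: [0.998, 0.057, -0.001, -0.001]
ft_force: [1.1, 0.4, 0.4]
width: 0.0428
t: 36.55
tool_pos: [0.5106, -0.4208, 0.2126]
eef_rot: [0.998, 0.055, 0.002, 0.001]
ft_force: [0.1, 0.6, -0.3]
width: 0.0428
t 36.60 pos [ 0.5074 -0.4175  0.2049] Rz [[0.994, 0.112, -0.005], [0.112, -0.994, 0.005], [-0.004, -0.005, -1.0]] F [-2.6  2.  -4.8] w 0.0428 q [ 0.84  0.52 -0.34  1.62  0.19  1.04  0.55]
[[247.05488738 200.1922619 ]]
```

View pics/w35.png

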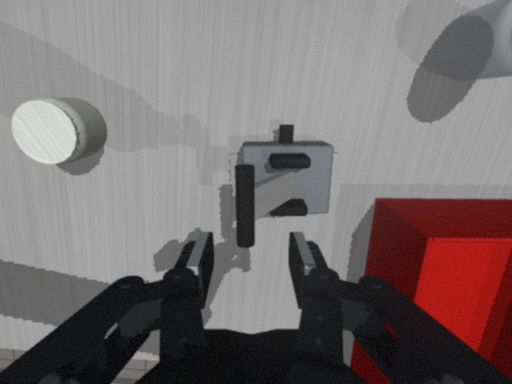

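The bar leans toward the robot at (245,206), close to the prediction, so the switch is still off. I'll straddle it and push it to on.

```bash
python3 -m creep '{"offset":[[-0.002,-0.003,-0.03],[0,0,-0.03],[0,0,-0.027],[0,0,0],[0.01,0.001,0.001]],"turn":[[0,0,0],[0,0,0],[0,0,0],[0,0,0],[0,0,0]],"jaw":[0.45,0.45,0.45,0.45,0.45]}' 40; python3 -m creep '{"offset":[[0.018,0.002,0.002],[0.018,0.002,0.002],[0.018,0.002,0],[0.018,0.002,-0.002],[0.01,0.001,-0.002]],"turn":[[0,0,0],[0,0,0],[0,0,0],[0,0,0],[0,0,0]],"jaw":[0.45,0.45,0.45,0.45,0.45]}' 40
python3 - <<'E'
from h import *
grab('wrist');im,p=grab('wrist','w36.png'); s=st()
E
```

```text
t: 37.1
tool_pos: [0.5155, -0.4211, 0.1248]
eef_rot: [0.998, 0.056, -0.001, -0.001]
ft_force: [-0.2, -0.7, 0.7]
width: 0.0383
t: 37.6
tool_pos: [0.6018, -0.4115, 0.1274]
eef_rot: [0.998, 0.057, 0.002, 0.0]
ft_force: [-0.6, -0.5, -0.3]
width: 0.0385
t 37.70 pos [ 0.6008 -0.4114  0.1262] Rz [[0.994, 0.114, 0.002], [0.114, -0.994, 0.0], [0.002, -0.0, -1.0]] F [ 0.2  0.6 -0. ] w 0.0382 q [ 0.72  0.7  -0.31  1.49  0.24  0.98  0.46]
```

View pics/w36.png

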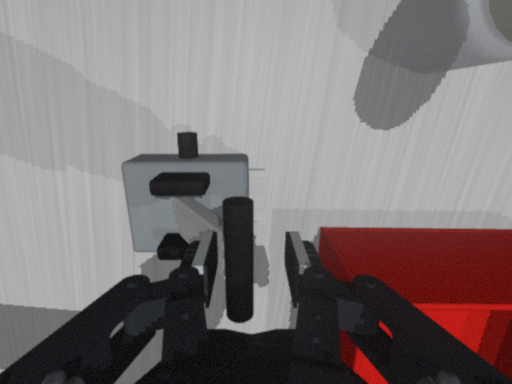

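```bash
python3 -m creep '{"offset":[[-0.002,0,0.03],[0,0,0.045],[0,0,0.045],[-0.02,0,0.03],[-0.04,-0.02,0.01]],"turn":[[0,0,0],[0,0,0],[0,0,0],[0,0,0],[0,0,0]],"jaw":[0.45,0.45,0.45,0.45,0.45]}' 40; python3 -m creep '{"offset":[[-0.04,-0.02,0],[-0.04,-0.02,0],[-0.02,-0.02,0],[0,0,0],[0,0,0]],"turn":[[0,0,0],[0,0,0],[0,0,0],[0,0,0],[0,0,0]],"jaw":[0.45,0.45,0.45,0.45,0.45]}' 40
python3 - <<'E'
from h import *
im,p=grab('scene','s37.png'); crop(im,130,90,310,250,4,'s37c.png')
im,p=grab('top','t37.png'); crop(im,90,100,450,290,2.2,'t37c.png'); st()
E
```

```text
t: 38.2
tool_pos: [0.5406, -0.4294, 0.2907]
eef_rot: [0.998, 0.059, 0.004, 0.001]
ft_force: [0.8, -0.3, -0.2]
width: 0.0385
t: 38.7
tool_pos: [0.4354, -0.4935, 0.2859]
eef_rot: [0.999, 0.055, 0.0, 0.0]
ft_force: [-0.4, 0.9, 0.1]
width: 0.0387
t 38.80 pos [ 0.4375 -0.4918  0.2857] Rz [[0.994, 0.113, 0.001], [0.113, -0.994, 0.0], [0.001, -0.0, -1.0]] F [0.4 0.1 0.1] w 0.0381 q [ 0.98  0.44 -0.32  1.54  0.14  1.18  0.75]
```

View pics/s37c.png

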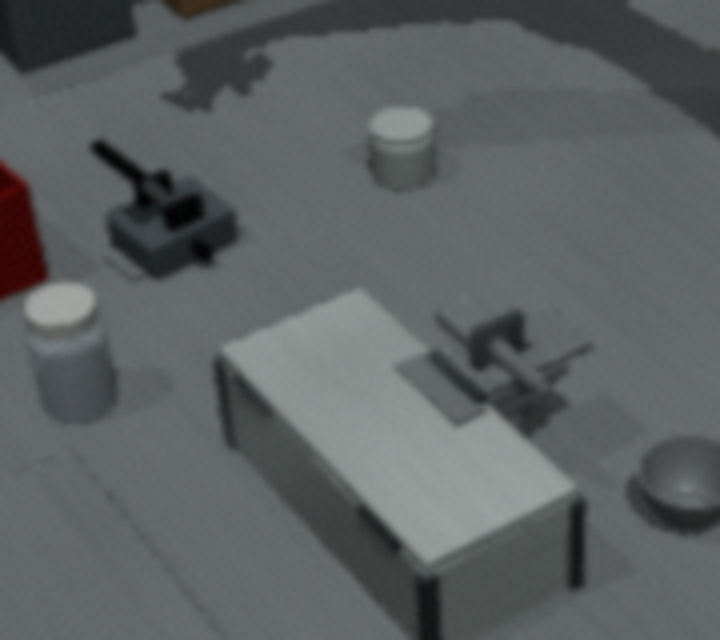

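View pics/t37c.png

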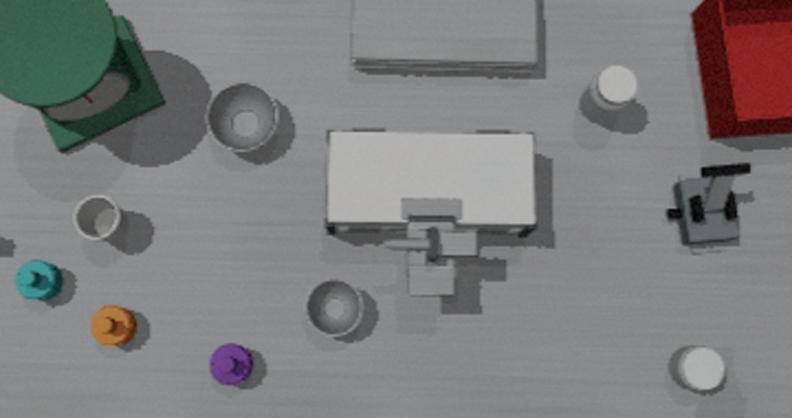

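Run:
```python
from h import *
a=cv2.imread('pics/top0.png');b=cv2.imread('pics/t37.png')
for n,(u,v) in dict(bowl1=(201,155),bowl2=(242,240),jar=(370,140),can=(409,267),cup=(134,200),purple=(195,266),orange=(141,248),turq=(107,228)).items():
    T=a[v-16:v+16,u-16:u+16]; r=cv2.matchTemplate(b[v-24:v+24,u-24:u+24],T,cv2.TM_CCOEFF_NORMED); print(n,cv2.minMaxLoc(r)[1],cv2.minMaxLoc(r)[3])
print(workorder.job_done())
```

```text
bowl1 0.9952224493026733 (8, 8)
bowl2 0.9875896573066711 (8, 8)
jar 0.9978359937667847 (8, 8)
can 0.9878268837928772 (8, 8)
cup 0.9966039657592773 (8, 8)
purple 0.9969469904899597 (8, 8)
orange 0.9976921677589417 (8, 8)
turq 0.9975746273994446 (8, 8)
the job is handed in; nothing more can be done
None
```

The job is done as asked and handed in at about 39 s. I threw the switch off and stood all four grey pots in the chest. I then shut the lid gently, laid the hasp over the loop, pushed the pin home from the -y side and threw the switch back on.

- **Lid and hasp:** the lid seated with about 18 N on it, more than the suggested 3 to 7 N. The hasp lay flat at its expected height with about 5 N.
- **Pin:** it had been knocked about 3 cm at some point, so I re-measured it before gripping it. It stopped against the loop with about 10 N. The last image put its grip 1 to 4 mm nearer the loop than the model predicts. I put that down to calibration error and the arm still moving. The views after release show the shoulder against the loop.
- **Pots:** all four were placed upright. The first one was under the gripper in my last look inside, and none could be seen after the lid was shut.
- **Other objects:** the bowls, jar, can, cup and coloured look-alikes had not moved between the first and last top images. The final pictures also show the switch on, the lid shut and the robot touching nothing.

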